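Load the vial flask, seat its disc and lock the push-and-twist cap

TASK

Pack the vial flask for transport: put every blue-topped vial into the flask, lay the loose sealing disc flat on the flask's rim (knob up), then set the cap over it, push it down and twist it clockwise until its inner lugs catch under the flask's flange and it stays locked down when you let go. Put the spent, red-topped vials in the steel tray, and leave the amber dropper bottle and the green-lidded jar where they stand.

Things in the scene. Friction and masses are not known exactly. Their poses are not given: they have to be found in the camera images.
- vial1: vaccine vial with a BLUE top, one to load; it may be absent. Round glass body 22 mm across and 42 mm tall, then a short neck and a 20 mm wide, 11 mm tall top; 55 mm tall in all, about 30 g; origin at the centre of its underside, z along its axis to the top. Starts standing on the counter
- vial2: vaccine vial with a BLUE top, one to load; it may be absent. Round glass body 22 mm across and 42 mm tall, then a short neck and a 20 mm wide, 11 mm tall top; 55 mm tall in all, about 30 g; origin at the centre of its underside, z along its axis to the top. Starts standing on the counter
- vial3: vaccine vial with a BLUE top, one to load; it may be absent. Round glass body 22 mm across and 42 mm tall, then a short neck and a 20 mm wide, 11 mm tall top; 55 mm tall in all, about 30 g; origin at the centre of its underside, z along its axis to the top. Starts standing on the counter
- vial4: vaccine vial with a BLUE top, one to load; it may be absent. Round glass body 22 mm across and 42 mm tall, then a short neck and a 20 mm wide, 11 mm tall top; 55 mm tall in all, about 30 g; origin at the centre of its underside, z along its axis to the top. Starts standing on the counter
- spent1: spent vial, same shape and size as the blue-topped ones but with a RED top; goes in the steel tray, standing or lying
- spent2: spent vial, same shape and size as the blue-topped ones but with a RED top; goes in the steel tray, standing or lying
- tray: open steel tray, fixed to the counter, 85 mm (x) by 130 mm (y), 24 mm high, walls and floor 3 mm; origin under its centre
- flask: round cream flask fixed to the counter: body 144 mm across, 52 mm high, with a well 111 mm across whose floor is 10 mm above the origin. Above it a white neck 116 mm across with a flange out to radius 64 mm, flange top at 74 mm. On top a black sprung seal ring (seal) is the rim: inner radius 49.5, outer 55 mm, top at 86 mm when free. Origin at the centre of the underside, z up
- flask_mouth (a point): centre of the flask's mouth, 86 mm above the flask's underside
- flask_gap (a point): one of three entry gaps for the cap's lugs through the flange, each 28 degrees wide, marked ORANGE on the shoulder. This one lies on the flask's x axis, 61 mm out and 74 mm up; the others are at 120 and 240 degrees about z
- flask_lock (a point): one of three locking places, GREEN mark, 48 degrees clockwise (from above) of the gap on the x axis. Clockwise of each gap the flange's underside is low (66 mm up) for 20 degrees, then a pocket 28 degrees wide (underside 70 mm up), then a stop block as far as the next gap: the cap can turn only clockwise. Site 61 mm out, 70 mm up
- seal (a joint): how far the sprung seal ring is pushed down, m: 0 free, 0.010 hard stop. It pushes up with 3.2 N at 0 and 0.7 N more per mm; disc and cap do not push it down by their weight. It must go down 8 to 10 mm for the lugs to pass under the flange, and reads about 0.004 once the cap is locked and let go
- disc: loose light-blue sealing disc, about 60 g: plug 94 mm across, 5 mm deep (stepped in to 90 mm at the bottom), on it a plate 110 mm across, 5 mm thick, on that a blue knob 16 mm across, 15 mm tall. Origin at the centre of the plug's underside, z to the knob. Starts on the counter knob up. Seated, the plug is in the seal ring, the plate on it: origin 81 mm above the flask's
- cap: blue-grey round cap, 140 mm across, about 120 g; skirt 40 mm tall (inner radius 66.5 mm) under a top plate 4 mm thick. Origin at the centre of the skirt's lower edge, z up; starts standing on its skirt. Over the seated disc, lugs in the gaps, it rests with its origin 68 mm above the flask's (at 74 mm the lugs sit on the flange, out of line)
- cap_grip (a point): middle of the cap's white grip bar, 59 mm above the cap's origin; the bar runs along the cap's x axis, 76 mm long, 16 mm thick, from 44 to 74 mm above the cap's origin
- cap_lug (a point): one of the cap's three inner lugs (this one on the cap's x axis, the others at 120 and 240 degrees), 6 mm tall, 13 degrees wide, at the skirt's lower edge, radius 60 to 67 mm, marked ORANGE on the cap's edge. With the cap's origin pushed to 58 to 60 mm above the flask's, lugs pass under the flange; turned 41 to 55 degrees clockwise and let go, the cap springs up to 64 mm, locked
- dropper: small amber glass dropper bottle, 30 mm across, 62 mm tall; origin at the centre of its underside. Not part of the job: leave it
- gel: squat white jar with green lid, 56 mm across, 90 mm tall; origin under its centre. Not part of the job: leave it
Not all that is in view belongs to the job. What is shaped like the tray but brown is not meant.

How it is judged:
By the outcome, as a careful person would: the job done as asked, in the order asked, and still so for the second after the job is handed in, with the robot touching nothing.
Of vial1, vial2, vial3, vial4 only 2 to 4 are there at a start; the rules pass over those that are not, and their reading is None.
At some moment in a run one of vial1, vial2, vial3, vial4, spent1, spent2, disc may be knocked a few centimetres aside while the robot is not near it.
Once in a run the grip may slacken for a moment while it holds something.
It also fails if it takes over 210 s, if anything falls off the work surface, if the arm or the gripper's body presses on something with over 40 N, if the wrist force passes 120 N, or if a joint passes its speed limit or range.

ROBOT

A 6-joint arm with a two-finger parallel gripper is mounted at the origin on the work surface. World frame = base frame: x ahead of the robot, y to its left, z up, the work surface at z = 0. Lengths are in m, angles in rad, forces in N, time in s.
With the tool pointing down it reaches from about 0.325 to 0.775 m from the base axis. Payload 9.3 kg.
Tool frame: the origin (TCP) lies at the very end of the fingers, on their centre line; the grasp point (between the pads) lies 19 mm behind it; y points along the fingers, x is the direction in which the jaws open and shut, and the axes are right-handed (so a half turn about y gives the same grasp; the last joint's range is limited). The gripper opens to 85 mm and grips with 20 to 120 N. Pads are 22 mm wide; open, the fingers measure 114 mm over their backs; the gripper's body (76 mm by 85 mm) begins 54 mm behind the grasp point. The pads swing forward as they close: fully open they stand 13 mm farther back than shut.
Start: joints at [-1.408, 0.259, 0.021, 1.334, 0, 1.418], TCP at [0.171, -0.523, 0.231] pointing down, gripper open.
Joint ranges: [-3.04, 3.04], [-0.91, 1.82], [-1.04, 1.36], [-1.92, 1.95], [-1.52, 1.45], [-3.14, 3.14]. Speed limits (rad/s): [2.22, 2.22, 2.79, 3.14, 3.14, 3.14].

INTERFACE

Orientations are given as a unit quaternion [w, x, y, z].
In Python, from workcell import arm gives the robot as it stands.
- The arm moves only by the tool jog_arm, never from a script. Its argument "increments" is a list of rows, each a list of 7 numbers: the shift along the tool's x, y, z in units of 30 mm (1.0 is 30 mm), then the turn, a rotation vector about the tool's x, y, z in rad, then the gripper command: -1 is shut, 1 is fully open, values between are in proportion. In form: [[dx, dy, dz, rx, ry, rz, grip], ...]. A call has exactly 10 rows; each row is the pose to reach, as a shift and turn from the pose commanded when the call began, along the tool's axes at that moment; what a row does not reach only later rows make up. A row lasts 1/8 s, in which the tool goes at most 62.5 mm and 10.7 degrees, less where a joint would pass 70% of its speed; a pose out of reach is approached as far as the arm can. A call with a gripper value outside its range is refused whole. The fingers move at their own pace and stop on an object; the grip force is fixed at half the most. Time passes only in rows, so rows that repeat a pose let the fingers close, or fill a call up. It gives the time, the measured TCP pose, the force and the opening at its end, in the units of the state.
- arm.get_state(): the state, without advancing time (a new reading comes with each control period).
- arm.get_image(name): name is "scene" or "top" or "wrist"; returns the picture (384x512x3 uint8, blue, green, red); there is no depth.
- arm.get_calibration(name): a dict with "K" (3x3 intrinsics, pixels), "D" ([k1, k2, p1, p2, k3] as OpenCV has them; the pictures are not rectified), "extrinsics" (4x4, takes a point from camera to world coordinates); the wrist camera has in their place "hand_eye" (4x4, takes a point from camera to tool coordinates, whose origin is the TCP and whose axes are the tool frame's). Camera axes: x right, y up, looking along -z (the intrinsics and any distortion apply to the point x, -y, -z); pixel columns grow to the right and rows downward; lengths in m; the calibration is good to about 2 mm. A picture is of the moment at which its call begins: read the wrist's pose just before it. get_calibration takes no time and is no camera call.
- arm.sign_off(): hands the job in, once; it reports no verdict.
The state is a dict: "time": time; "joints": joint angles; "joint_vel": joint speeds; "effort": joint torques, N m; "eef_pos": TCP position; "orientation": TCP orientation; "ft_force": force on the tool from outside, world axes, zero at the start; "wrist_torque": the same for the moment, N m; "finger_gap": finger opening in m.
Only numpy, scipy, OpenCV 4.12 (cv2) and the standard library are available. Lean on these libraries where they do the work, as an engineer would, in place of code of your own. Each camera call takes 0.05 s, during which the arm holds its last target.

## Working session

There is one attempt and no reset: what is moved stays moved. The work goes in short steps, Python scripts to look and compute and a tool call to move; the robot and the scene stay as the last step left them, time stands still between calls to the robot, and variables do not carry over. Pictures are saved under pics/ and viewed, and the job is handed in when it is done.

Besides the shell and the picture viewer there is one more tool, called as name([rows], argument=value, ...), one row to a line, values as JSON. jog_arm: Moves the arm, as the interface text tells. Its arguments: {"type":"object","properties":{"increments":{"type":"array"}},"required":["increments"]}

```bash
ls; mkdir -p pics; python3 - <<'E'
from workcell import arm
import cv2
print(arm.get_state())
for n in ("scene","top","wrist"):
    im=arm.get_image(n); cv2.imwrite(f"pics/{n}0.png",im)
    c=arm.get_calibration(n); print(n,c)
E
```

```text
pics
{'time': 0.0, 'joints': array([-1.40760459e+00,  2.59219443e-01,  2.07659382e-02,  1.33369151e+00,
       -1.55760622e-06,  1.41819246e+00]), 'joint_vel': array([ 0.00045416,  0.00076722,  0.00120625,  0.00079274, -0.00050506,
        0.00011354]), 'effort': array([-3.54953474e-03, -5.55644703e+01,  3.44526458e+01,  1.38274161e-02,
       -5.50069053e-04,  6.99866149e-06]), 'eef_pos': array([ 0.17076335, -0.52253255,  0.230653  ]), 'orientation': array([ 0.57273613, -0.57206614,  0.415498  , -0.41481932]), 'ft_force': array([0.43222406, 0.44500331, 0.16076477]), 'wrist_torque': array([-0.03126641,  0.03815534,  0.02320874]), 'finger_gap': 0.08553976550996066}
scene {'K': array([[379.4230074 ,   0.        , 259.57768759],
       [  0.        , 379.4230074 , 193.618301  ],
       [  0.        ,   0.        ,   1.        ]]), 'D': array([-0.07659719,  0.        ,  0.        ,  0.        ,  0.        ]), 'extrinsics': array([[-0.1316917 , -0.54906805,  0.82533725,  1.28003363],
       [ 0.99127486, -0.07765201,  0.10650971,  0.06812925],
       [ 0.00560801,  0.83216251,  0.55450348
[... 573 characters left out ...]
  1.29441268e+00],
       [ 0.00000000e+00,  0.00000000e+00,  0.00000000e+00,
         1.00000000e+00]])}
wrist {'K': array([[317.31107872,   0.        , 256.85464802],
       [  0.        , 317.31107872, 192.08905547],
       [  0.        ,   0.        ,   1.        ]]), 'D': array([0.02377991, 0.        , 0.        , 0.        , 0.        ]), 'hand_eye': array([[ 9.99999838e-01,  4.08026372e-04,  3.97869712e-04,
         1.04735415e-03],
       [ 2.40957313e-04,  3.29955097e-01, -9.43996597e-01,
        -1.42973055e-01],
       [-5.16454646e-04,  9.43996540e-01,  3.29954945e-01,
         8.55345621e-02],
       [ 0.00000000e+00,  0.00000000e+00,  0.00000000e+00,
         1.00000000e+00]])}
```

View pics/top0.png

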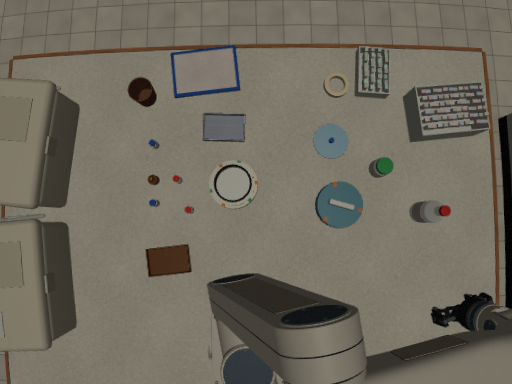

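View pics/scene0.png

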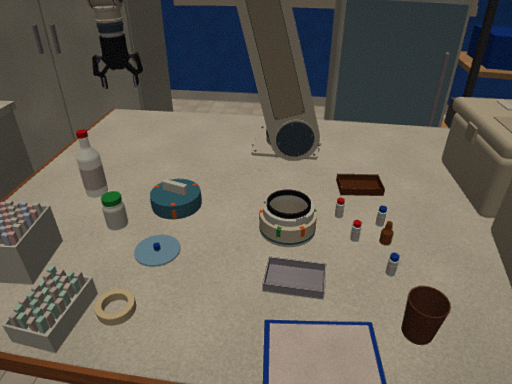

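View pics/wrist0.png

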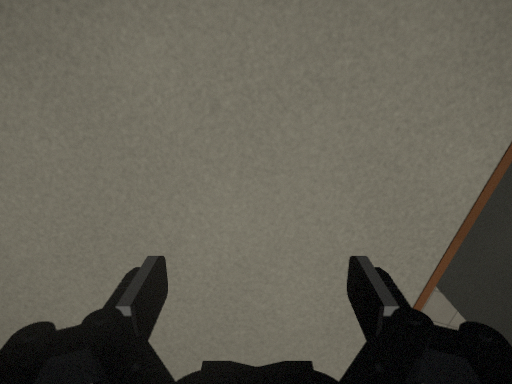

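The top view (image up is +x, left is +y) shows the following:
- **Blue vials:** (153,143) and (153,203).
- **Red vials:** (177,179) and (188,210).
- **Tray, flask, disc, cap:** steel tray (224,127), flask (233,184), disc (330,140), cap (340,204).
- **Lookalikes:** amber dropper (153,180), not a vial. The red-capped bottle (443,210) isn't a spent vial. The brown tray (168,260) isn't the steel tray. The rack contents, roll and cup don't belong to the job.

Next I'll measure these positions.

```bash
cat > h.py <<'E'
from workcell import arm
import cv2, numpy as np
from scipy.spatial.transform import Rotation as R
def T_of(s):
    T=np.eye(4); q=s["orientation"]; T[:3,:3]=R.from_quat([q[1],q[2],q[3],q[0]]).as_matrix(); T[:3,3]=s["eef_pos"]; return T
def grab(n,name=None):
    s=arm.get_state(); im=arm.get_image(n); c=arm.get_calibration(n)
    X=c["extrinsics"] if n!="wrist" else T_of(s)@c["hand_eye"]
    if name: cv2.imwrite(f"pics/{name}.png",im)
    return im,(c["K"],c["D"],X)
def ray(cam,uv):
    K,D,X=cam
    p=cv2.undistortPoints(np.array(uv,float).reshape(-1,1,2),K,D).reshape(-1,2)
    d=np.c_[p[:,0],-p[:,1],-np.ones(len(p))]@X[:3,:3].T
    return X[:3,3],d
def toplane(cam,uv,z):
    o,d=ray(cam,uv); return o+d*((z-o[2])/d[:,2])[:,None]
def proj(cam,P):
    K,D,X=cam; P=np.atleast_2d(P); q=(P-X[:3,3])@X[:3,:3]; q=q*[1,-1,-1]
    return cv2.projectPoints(q,np.zeros(3),np.zeros(3),K,D)[0].reshape(-1,2)
RANGES={"blue":((105,120,40),(130,255,255)),"red":((172,120,60),(180,255,255)),"red0":((0,150,80),(4,255,255)),
 "orange":((5,130,110),(16,255,255)),"green":((50,80,50),(85,255,255))}
def blobs(im,col,amin=6,amax=1e9,roi=None):
    hsv=cv2.cvtColor(im,cv2.COLOR_BGR2HSV); lo,hi=RANGES[col]
    m=cv2.inRange(hsv,lo,hi)
    if col=="red": m|=cv2.inRange(hsv,*RANGES["red0"])
    n,l,st,ce=cv2.connectedComponentsWithStats(m)
    return [(tuple(ce[i].round(1)),int(st[i,4])) for i in range(1,n) if amin<=st[i,4]<=amax and (roi is None or (roi[0]<ce[i][0]<roi[2] and roi[1]<ce[i][1]<roi[3]))]
def yaw_rot(yaw):
    # tool y down; tool x at yaw in xy plane
    x=np.array([np.cos(yaw),np.sin(yaw),0]); y=np.array([0,0,-1.]); return np.c_[x,y,np.cross(x,y)]
def go(pos,yaw_deg=None,s=None):
    """increments from current measured pose to TCP pos, yaw of jaw axis (tool x)"""
    s=s or arm.get_state(); T=T_of(s); d=T[:3,:3].T@(np.array(pos)-T[:3,3])/0.03
    if yaw_deg is None: yaw_deg=np.degrees(np.arctan2(T[1,0],T[0,0]))
    rv=R.from_matrix(T[:3,:3].T@yaw_rot(np.radians(yaw_deg))).as_rotvec()
    print("inc",d.round(3),rv.round(4))
def st():
    s=arm.get_state();T=T_of(s)
    print("t%.2f pos %s yaw %.1f tilt %s gap %.4f F %s j %s"%(s["time"],s["eef_pos"].round(4),np.degrees(np.arctan2(T[1,0],T[0,0])),T[:3,1].round(4),s["finger_gap"],s["ft_force"].round(1),s["joints"].round(2)))
E
python3 - <<'E'
from h import *
st()
im,cam=grab("top")
for c in RANGES:
  if c=="red0":continue
  z={"blue":.055,"red":.055,"orange":.04,"green":.09}[c]
  for (p,a) in blobs(im,c): print(c,p,a,toplane(cam,p,z)[0][:2].round(3))
im2,cam2=grab("scene")
for c in("blue","red","orange","green"):
  for (p,a) in blobs(im2,c): print("S",c,p,a,toplane(cam2,p,.05)[0][:2].round(3))
cr=cv2.resize(im[100:240,120:380],(780,420),interpolation=cv2.INTER_CUBIC); cv2.imwrite("pics/topcrop.png",cr)
E
```

```text
t0.15 pos [ 0.1708 -0.5226  0.2308] yaw -71.9 tilt [-1.e-04  1.e-03 -1.e+00] gap 0.0855 F [-0.5 -0.4 -0.5] j [-1.41  0.26  0.02  1.33  0.    1.42]
blue (np.float64(205.0), np.float64(74.9)) 473 [0.841 0.123]
blue (np.float64(331.1), np.float64(139.9)) 22 [ 0.633 -0.255]
blue (np.float64(151.7), np.float64(142.6)) 27 [0.633 0.285]
blue (np.float64(152.2), np.float64(202.3)) 29 [0.453 0.283]
red (np.float64(175.5), np.float64(178.1)) 27 [0.524 0.212]
red (np.float64(187.6), np.float64(209.3)) 29 [0.431 0.176]
red (np.float64(445.1), np.float64(210.4)) 78 [ 0.415 -0.602]
orange (np.float64(220.0), np.float64(165.2)) 6 [0.563 0.08 ]
orange (np.float64(256.0), np.float64(182.0)) 9 [ 0.51  -0.028]
orange (np.float64(334.5), np.float64(183.8)) 11 [ 0.501 -0.264]
orange (np.float64(222.9), np.float64(204.3)) 9 [0.445 0.072]
orange (np.float64(359.6), np.float64(209.9)) 11 [ 0.422 -0.339]
orange (np.float64(324.8), np.float64(218.5)) 11 [ 0.398 -0.232]
green (np.float64(384.5), np.float64(165.2)) 216 [ 0.55  -0.405]
green (np.float64(249.5), np.float64(199.6)) 10 [ 0.455 -0.009]
S blue (np.fl
[... 1110 characters left out ...]
.5), np.float64(163.3)) 11 [ 0.35  -0.733]
S orange (np.float64(195.0), np.float64(184.0)) 9 [ 0.404 -0.229]
S orange (np.float64(156.6), np.float64(185.7)) 9 [ 0.428 -0.335]
S orange (np.float64(172.5), np.float64(204.0)) 12 [ 0.508 -0.261]
S orange (np.float64(260.6), np.float64(211.1)) 11 [ 0.507 -0.029]
S orange (np.float64(302.0), np.float64(227.4)) 17 [0.559 0.079]
S orange (np.float64(93.3), np.float64(371.7)) 344 [ 0.983 -0.241]
S orange (np.float64(164.1), np.float64(382.7)) 7 [ 0.982 -0.12 ]
S green (np.float64(110.3), np.float64(198.2)) 236 [ 0.506 -0.437]
S green (np.float64(314.5), np.float64(210.0)) 6 [0.483 0.108]
S green (np.float64(277.9), np.float64(231.4)) 42 [0.582 0.022]
```

View pics/topcrop.png

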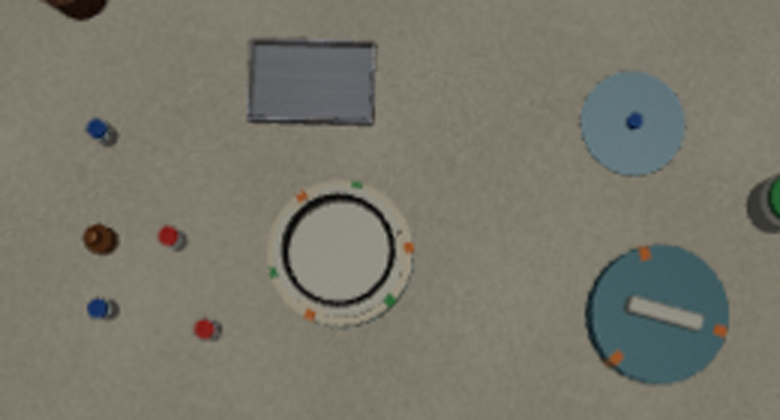

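The crop confirms two blue-topped vials (crop (98,130) and (98,308)) with the amber dropper between them at (98,238), and two red-topped vials. Next come the flask, disc, cap and tray geometry.

```bash
cat > geo.py <<'E'
from h import *
def tri(a,pa,b,pb):
    o1,d1=ray(a,pa);o2,d2=ray(b,pb);d1=d1[0];d2=d2[0]
    t=np.linalg.lstsq(np.c_[d1,-d2],o2-o1,rcond=None)[0]
    p=o1+t[0]*d1;q=o2+t[1]*d2; return (p+q)/2,np.linalg.norm(p-q)
def ell(m,amin):
    cs,_=cv2.findContours(m,cv2.RETR_LIST,cv2.CHAIN_APPROX_NONE)
    return [c for c in cs if cv2.contourArea(c)>amin]
def fitc(P):
    A=np.c_[2*P[:,:2],np.ones(len(P))];x=np.linalg.lstsq(A,(P[:,:2]**2).sum(1),rcond=None)[0]
    return x[:2],np.sqrt(x[2]+x[0]**2+x[1]**2)
E
python3 - <<'E'
from geo import *
im,cam=grab("top");im2,cam2=grab("scene")
for a,b in [((220,165.2),(302,227.4)),((256,182),(260.6,211.1)),((334.5,183.8),(172.5,204)),((359.6,209.9),(156.6,185.7)),((324.8,218.5),(195,184)),((331.1,139.9),(156.3,246.3)),((151.7,142.6),(394.3,256.7)),((152.2,202.3),(382.7,208.7)),((175.5,178.1),(357.1,222.7)),((187.6,209.3),(340.5,200.4))]:
    p,e=tri(cam,a,cam2,b); print(a,p.round(4),round(e,4))
g=cv2.cvtColor(im,cv2.COLOR_BGR2GRAY);hsv=cv2.cvtColor(im,cv2.COLOR_BGR2HSV)
# black ring
m=(g<45).astype(np.uint8)*255; mm=np.zeros_like(m); mm[150:220,200:270]=m[150:220,200:270]
for c in ell(mm,300):
    P=toplane(cam,c.reshape(-1,2),.086); print("ring",fitc(P),len(c))
for n,roi,z,lo,hi in [("disc",(305,115,355,165),.010,(95,60,80),(125,255,255)),("cap",(305,175,375,235),.044,(90,70,40),(110,255,255))]:
    x0,y0,x1,y1=roi; k=cv2.inRange(hsv,lo,hi); m=np.zeros_like(k); m[y0:y1,x0:x1]=k[y0:y1,x0:x1]
    c=max(ell(m,50),key=cv2.contourArea); c=cv2.convexHull(c); P=toplane(cam,c.reshape(-1,2),z); print(n,fitc(P))
# bar
m=np.zeros_like(g); m[175:235,310:372]=((hsv[175:235,310:372,1]<70)&(g[175:235,310:372]>120))*255
for c in ell(m,40):
    r=cv2.minAreaRect(c); bp=cv2.boxPoints(r); P=toplane(cam,bp,.074); print("bar",P[:,:2].round(4).tolist(), P.mean(0).round(4))
print("tray",toplane(cam,[(204,114),(245,114),(245,141),(204,141)],.024)[:,:2].round(3).tolist())
E
```

```text
(220, 165.2) [0.5611 0.0787 0.052 ] 0.0003
(256, 182) [ 0.5092 -0.0281  0.0518] 0.0006
(334.5, 183.8) [ 0.5012 -0.2638  0.0448] 0.0009
(359.6, 209.9) [ 0.4215 -0.3375  0.0454] 0.0006
(324.8, 218.5) [ 0.3977 -0.2315  0.0456] 0.0004
(331.1, 139.9) [ 0.6397 -0.262   0.0184] 0.0002
(151.7, 142.6) [0.6342 0.2861 0.0496] 0.0008
(152.2, 202.3) [0.4532 0.2839 0.0503] 0.0002
(175.5, 178.1) [0.5246 0.2123 0.0521] 0.0005
(187.6, 209.3) [0.4309 0.1763 0.0509] 0.0008
ring (array([0.50373601, 0.03998593]), np.float64(0.0509223146862522)) 100
ring (array([0.50485637, 0.04063779]), np.float64(0.05231316768728568)) 103Traceback (most recent call last):
  File "<stdin>", line 12, in <module>
ValueError: max() iterable argument is empty
```

```bash
python3 - <<'E'
from geo import *
im,cam=grab("top")
F=np.array([toplane(cam,p,.052)[0] for p in [(220,165.2),(256,182),(222.9,204.3)]])
G=toplane(cam,(249.5,199.6),.052)[0]
def cen(P):
    # circumcentre
    return fitc(P)
for n,P in(("flask",F),("cap",np.array([[.5012,-.2638],[.4215,-.3375],[.3977,-.2315]]))):
    c,r=cen(P); print(n,c.round(4),r.round(4),[np.degrees(np.arctan2(*(p[:2]-c)[::-1])).round(1) for p in P])
    print(" mean",P.mean(0))
c,_=cen(F); print("green",np.degrees(np.arctan2(*(G[:2]-c)[::-1])), np.linalg.norm(G[:2]-c))
hsv=cv2.cvtColor(im,cv2.COLOR_BGR2HSV); print(hsv[130,320],hsv[150,335],hsv[200,325],hsv[215,340],hsv[204,340],hsv[140,400])
g=cv2.cvtColor(im,cv2.COLOR_BGR2GRAY)
for n,roi,z,lo,hi in [("disc",(300,110,360,170),.010,(90,50,60),(125,255,255)),("cap",(305,175,375,240),.044,(90,60,30),(115,255,255))]:
    x0,y0,x1,y1=roi; k=cv2.inRange(hsv,lo,hi); m=np.zeros_like(k); m[y0:y1,x0:x1]=k[y0:y1,x0:x1]
    cs=ell(m,50)
    if cs:
        c=cv2.convexHull(max(cs,key=cv2.contourArea)); P=toplane(cam,c.reshape(-1,2),z); print(n,fitc(P))
m=np.zeros_like(g); m[185:235,315:365]=((hsv[185:235,315:365,1]<60))*255
for c in ell(m,20):
    r=cv2.minAreaRect(c); bp=cv2.boxPoints(r); P=toplane(cam,bp,.074); print("bar",P[:,:2].round(4).tolist(), P.mean(0).round(4))
print("tray",toplane(cam,[(204,114),(245,114),(245,141),(204,141)],.024)[:,:2].round(3).tolist())
m=cv2.inRange(hsv,(3,80,20),(15,255,160)); n,l,s,ce=cv2.connectedComponentsWithStats(m)
print([(ce[i].round(),s[i,4],toplane(cam,ce[i],.04)[0].round(3)) for i in range(1,n) if s[i,4]>20 and 130<ce[i][0]<200 and 160<ce[i][1]<200])
E
```

```text
flask [0.505  0.0402] 0.0681 [np.float64(34.6), np.float64(-86.5), np.float64(152.9)]
 mean [0.50487938 0.04070712 0.052     ]
cap [ 0.4401 -0.2777] 0.0627 [np.float64(12.8), np.float64(-107.3), np.float64(132.6)]
 mean [ 0.44013333 -0.2776    ]
green -134.92503044099928 0.06779833160773578
[ 98  56 123] [ 98  53 125] [ 94  82 100] [ 94  87 100] [ 25  23 147] [ 22  37 123]
disc (array([ 0.63860807, -0.26114779]), np.float64(0.05242412972056915))
cap (array([ 0.4394796 , -0.27491225]), np.float64(0.06934458699956215))
bar [[0.4414, -0.2343], [0.4602, -0.2402], [0.4371, -0.317], [0.4183, -0.311]] [ 0.4393 -0.2756  0.074 ]
bar [[0.4959, -0.2003], [0.4939, -0.3456], [0.3502, -0.3415], [0.3531, -0.1971]] [ 0.4233 -0.2711  0.074 ]
tray [[0.726, 0.13], [0.723, 0.003], [0.638, 0.004], [0.641, 0.13]]
[(array([153., 179.]), np.int32(85), array([0.523, 0.285, 0.04 ]))]
```

```bash
python3 - <<'E'
from h import *
go([0.45,-0.15,0.25],0); go([0.4535,0.284,0.15],90)
E
```

```text
inc [-8.92  -0.625 12.705] [-1.000e-04 -1.255e+00 -2.000e-04]
inc [-22.635   2.711  17.309] [-3.0000e-04 -2.8258e+00 -0.0000e+00]
```

jog_arm([
  [-0.9, -0.06, 1.27, 0, -0.12, 0, 0.06],
  [-1.8, -0.12, 2.54, 0, -0.25, 0, 0.06],
  [-2.7, -0.18, 3.8, 0, -0.38, 0, 0.06],
  [-3.6, -0.25, 5.1, 0, -0.5, 0, 0.06],
  [-4.5, -0.3, 6.35, 0, -0.63, 0, 0.06],
  [-5.4, -0.37, 7.6, 0, -0.75, 0, 0.06],
  [-6.3, -0.43, 8.9, 0, -0.88, 0, 0.06],
  [-7.2, -0.5, 10.2, 0, -1.0, 0, 0.06],
  [-8.0, -0.56, 11.4, 0, -1.13, 0, 0.06],
  [-8.92, -0.62, 12.7, 0, -1.255, 0, 0.06],
])

```text
time: 1.65
eef_pos: [0.4506, -0.1489, 0.2501]
orientation: [-0.707, 0.707, 0.002, -0.001]
ft_force: [-0.5, -0.3, 0.3]
finger_gap: 0.0454
```

```bash
python3 - <<'E'
from h import *
st(); go([0.4535,0.284,0.15],90)
E
```

```text
t1.65 pos [ 0.4506 -0.1489  0.2501] yaw 0.2 tilt [ 4.e-04 -4.e-04 -1.e+00] gap 0.0454 F [-0.5 -0.3  0.3] j [-0.5   0.12 -0.1   1.34 -0.    1.07]
inc [ 0.152  3.332 14.431] [ 6.0000e-04 -1.5668e+00  0.0000e+00]
```

jog_arm([
  [0, 0, 1.8, 0, -0.18, 0, 0.06],
  [0, 0, 3.6, 0, -0.36, 0, 0.06],
  [0, 0, 5.4, 0, -0.54, 0, 0.06],
  [0, 0.3, 7.2, 0, -0.72, 0, 0.06],
  [0, 0.8, 9.0, 0, -0.9, 0, 0.06],
  [0, 1.3, 10.8, 0, -1.08, 0, 0.06],
  [0.1, 1.8, 12.6, 0, -1.26, 0, 0.06],
  [0.15, 2.4, 14.43, 0, -1.44, 0, 0.06],
  [0.15, 3.3, 14.43, 0, -1.567, 0, 0.06],
  [0.15, 3.33, 14.43, 0, -1.567, 0, 0.06],
])

```text
time: 2.9
eef_pos: [0.4531, 0.2829, 0.1483]
orientation: [0.501, -0.5, -0.498, 0.5]
ft_force: [-0.2, 0.0, 1.3]
finger_gap: 0.045
```

```bash
python3 - <<'E'
from h import *
st()
im,cam=grab("wrist","w1")
for c in("blue","red"):
  for p,a in blobs(im,c,40): print(c,p,a,toplane(cam,p,.05)[0].round(4))
go([0.4535,0.284,0.026],90)
E
```

```text
t2.90 pos [0.4531 0.2829 0.1483] yaw 89.8 tilt [-0.0034 -0.0016 -1.    ] gap 0.0450 F [-0.2  0.   1.3] j [ 0.4   0.27 -0.18  1.13 -0.    0.4 ]
blue (np.float64(258.0), np.float64(193.6)) 405 [0.4538 0.2828 0.05  ]
blue (np.float64(259.6), np.float64(361.0)) 151 [0.6269 0.2839 0.05  ]
red (np.float64(117.2), np.float64(166.9)) 465 [0.4313 0.1729 0.05  ]
red (np.float64(169.7), np.float64(269.9)) 132 [0.5243 0.2052 0.05  ]
inc [0.048 4.12  0.005] [-0.0017 -0.0063 -0.0008]
```

View pics/w1.png

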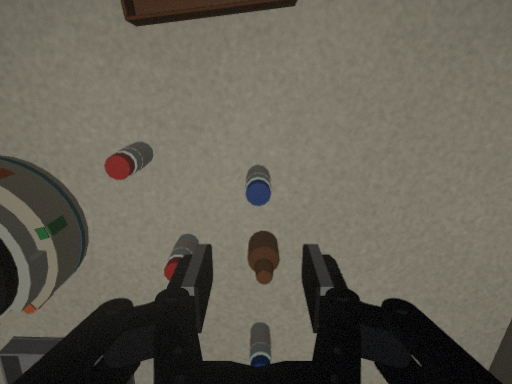

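The blue vial is centred at (258,193). Its ray gives (0.454, 0.283), which agrees with the top view, so I'll descend and grip.

jog_arm([
  [0, 1, 0, 0, 0, 0, 0.06],
  [0.02, 2, 0, 0, 0, 0, 0.06],
  [0.03, 3, 0, 0, 0, 0, 0.06],
  [0.03, 3.6, 0, 0, -0.005, 0, 0.06],
  [0.03, 4.12, -0.01, 0, -0.005, 0, 0.06],
  [0.03, 4.12, -0.01, 0, -0.005, 0, 0.06],
  [0.03, 4.12, -0.01, 0, -0.005, 0, -1],
  [0.03, 4.12, -0.01, 0, -0.005, 0, -1],
  [0.03, 4.12, -0.01, 0, -0.005, 0, -1],
  [0.03, 4.12, -0.01, 0, -0.005, 0, -1],
])

```text
time: 4.2
eef_pos: [0.4556, 0.2837, 0.028]
orientation: [-0.499, 0.5, 0.501, -0.499]
ft_force: [-0.4, -1.9, 5.1]
finger_gap: 0.0194
```

jog_arm([
  [0, -0.3, 0, 0, 0, 0, -1],
  [0, -1, 0, 0, 0, 0, -1],
  [0, -2, 0, 0, 0, 0, -1],
  [0, -3, 0, 0, 0, 0, -1],
  [0, -4, 0, 0, 0, 0, -1],
  [0, -4.6, 0, 0, 0, 0, -1],
  [0, -4.8, 0, 0, 0, 0, -1],
  [0, -4.8, 0, 0, 0, 0, -1],
  [0, -4.8, 0, 0, 0, 0, -1],
  [0, -4.8, 0, 0, 0, 0, -1],
])

```text
time: 5.45
eef_pos: [0.4544, 0.2836, 0.1697]
orientation: [0.5, -0.5, -0.5, 0.501]
ft_force: [1.0, 0.4, -0.5]
finger_gap: 0.0195
```

```bash
python3 - <<'E'
from h import *
st()
im,cam=grab("wrist","w2")
go([0.483,0.0405,0.170],90)
E
```

```text
t5.45 pos [0.4544 0.2836 0.1697] yaw 90.1 tilt [-1.2e-03 -5.0e-04 -1.0e+00] gap 0.0195 F [ 1.   0.4 -0.5] j [ 0.4   0.26 -0.13  1.18  0.    0.4 ]
inc [-8.104e+00 -5.000e-03 -9.420e-01] [-0.001   0.0011 -0.0004]
```

View pics/w2.png

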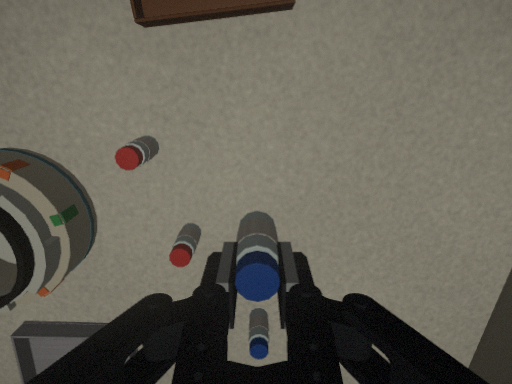

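Held: the blue top sits between the pads at (258,275). Moving it over the flask.

jog_arm([
  [-1.2, 0, -0.2, 0, 0, 0, -1],
  [-2.5, 0, -0.4, 0, 0, 0, -1],
  [-4, 0, -0.6, 0, 0, 0, -1],
  [-5.5, 0, -0.8, 0, 0, 0, -1],
  [-7, 0, -1.0, 0, 0, 0, -1],
  [-7.8, 0, -1.1, 0, 0, 0, -1],
  [-8.1, 0, -1.12, 0, 0, 0, -1],
  [-8.1, 0, -1.12, 0, 0, 0, -1],
  [-8.1, 0, -1.12, 0, 0, 0, -1],
  [-8.1, 0, -1.12, 0, 0, 0, -1],
])

```text
time: 6.75
eef_pos: [0.4884, 0.0416, 0.1704]
orientation: [-0.499, 0.499, 0.501, -0.501]
ft_force: [0.3, 0.7, -0.8]
finger_gap: 0.0193
```

```bash
python3 - <<'E'
from h import *
st()
im,cam=grab("wrist","w3");im,cam=grab("scene","s3")
cv2.imwrite("pics/s3c.png",cv2.resize(im[120:270,220:420],(800,600)))
go([0.488,0.0405,0.042],90)
E
```

```text
t6.75 pos [0.4884 0.0416 0.1704] yaw 90.1 tilt [-0.e+00  1.e-04 -1.e+00] gap 0.0193 F [ 0.3  0.7 -0.8] j [-0.09  0.18 -0.24  1.15  0.   -0.09]
inc [-0.03   4.28   0.016] [0.     0.0023 0.0001]
```

View pics/s3c.png

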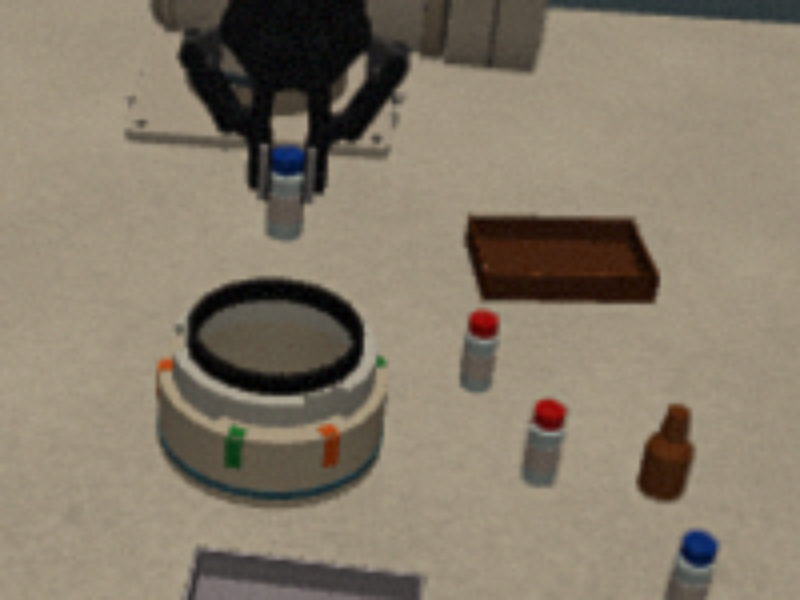

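View pics/w3.png

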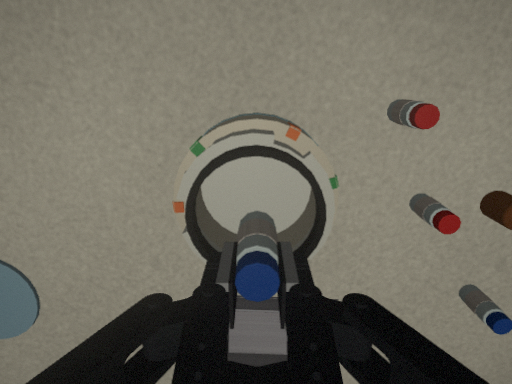

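jog_arm([
  [-0.03, 0.6, 0, 0, 0, 0, -1],
  [-0.03, 1.4, 0, 0, 0, 0, -1],
  [-0.03, 2.2, 0, 0, 0, 0, -1],
  [-0.03, 3, 0, 0, 0, 0, -1],
  [-0.03, 3.6, 0, 0, 0, 0, -1],
  [-0.03, 4.0, 0, 0, 0, 0, -1],
  [-0.03, 4.25, 0, 0, 0, 0, -1],
  [-0.03, 4.25, 0, 0, 0, 0, -1],
  [-0.03, 4.25, 0, 0, 0, 0, -1],
  [-0.03, 4.25, 0, 0, 0, 0, -1],
])

```text
time: 8.1
eef_pos: [0.4889, 0.0398, 0.0434]
orientation: [-0.499, 0.5, 0.501, -0.5]
ft_force: [-0.7, 0.2, -0.7]
finger_gap: 0.0193
```

jog_arm([
  [0, 0, 0, 0, 0, 0, -0.3],
  [0, 0, 0, 0, 0, 0, -0.3],
  [0, 0, 0, 0, 0, 0, -0.3],
  [0, -0.5, 0, 0, 0, 0, -0.3],
  [0, -1.2, 0, 0, 0, 0, -0.3],
  [0, -2.2, 0, 0, 0, 0, -0.3],
  [0, -3.2, 0, 0, 0, 0, -0.3],
  [0, -4.2, 0, 0, 0, 0, -0.3],
  [0, -4.4, 0, 0, 0, 0, -0.3],
  [0, -4.4, 0, 0, 0, 0, -0.3],
])

```text
time: 9.35
eef_pos: [0.4885, 0.0398, 0.1746]
orientation: [-0.5, 0.5, 0.5, -0.5]
ft_force: [0.3, 0.3, -0.5]
finger_gap: 0.0302
```

```bash
python3 - <<'E'
from h import *
st()
im,cam=grab("wrist","w4");im,cam=grab("top","t4")
for c in("blue","red"):
  for p,a in blobs(im,c,6,roi=(130,100,300,260)): print(c,p,a,toplane(cam,p,.05)[0].round(4))
go([0.634,0.285,0.15],90)
E
```

```text
t9.35 pos [0.4885 0.0398 0.1746] yaw 90.1 tilt [ 1.e-04 -0.e+00 -1.e+00] gap 0.0302 F [ 0.3  0.3 -0.5] j [-0.09  0.18 -0.23  1.16 -0.   -0.09]
blue (np.float64(151.9), np.float64(142.6)) 28 [0.6342 0.2858 0.05  ]
red (np.float64(175.5), np.float64(178.1)) 27 [0.5248 0.213  0.05  ]
inc [ 8.165  0.787 -4.876] [-0.0017  0.0012  0.0002]
```

View pics/w4.png

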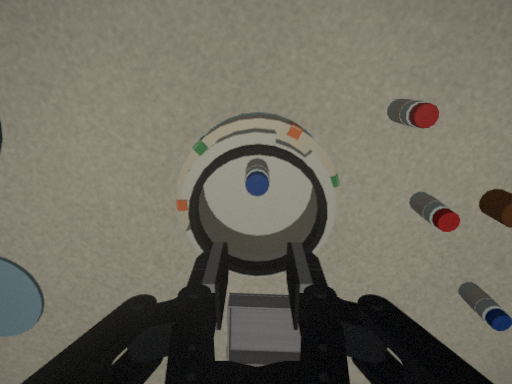

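The first vial stands in the flask at (257,180). Next is the other blue vial.

jog_arm([
  [1, 0, -0.6, 0, 0, 0, 0.06],
  [2.2, 0, -1.3, 0, 0, 0, 0.06],
  [3.6, 0, -2.1, 0, 0, 0, 0.06],
  [5, 0.1, -3.0, 0, 0, 0, 0.06],
  [6.4, 0.3, -3.8, 0, 0, 0, 0.06],
  [7.6, 0.6, -4.5, 0, 0, 0, 0.06],
  [8.17, 0.79, -4.88, 0, 0, 0, 0.06],
  [8.17, 0.79, -4.88, 0, 0, 0, 0.06],
  [8.17, 0.79, -4.88, 0, 0, 0, 0.06],
  [8.17, 0.79, -4.88, 0, 0, 0, 0.06],
])

```text
time: 10.7
eef_pos: [0.6344, 0.2843, 0.1516]
orientation: [-0.5, 0.5, 0.5, -0.5]
ft_force: [-0.5, -0.1, 0.4]
finger_gap: 0.0456
```

```bash
python3 - <<'E'
from h import *
st()
im,cam=grab("wrist","w5")
for c in("blue","red"):
  for p,a in blobs(im,c,40): print(c,p,a,toplane(cam,p,.05)[0].round(4))
go([0.634,0.285,0.026],90)
E
```

```text
t10.70 pos [0.6344 0.2843 0.1516] yaw 90.0 tilt [ 2.e-04  0.e+00 -1.e+00] gap 0.0456 F [-0.5 -0.1  0.4] j [ 0.3   0.54  0.26  1.29 -0.    0.3 ]
blue (np.float64(258.4), np.float64(192.2)) 397 [0.6353 0.2847 0.05  ]
blue (np.float64(42.7), np.float64(332.9)) 804 [0.7765 0.0805 0.05  ]
blue (np.float64(206.0), np.float64(342.1)) 359 [0.7892 0.2341 0.05  ]
red (np.float64(150.9), np.float64(39.3)) 686 [0.523  0.2099 0.05  ]
inc [0.022 4.191 0.02 ] [0.0005 0.0004 0.0001]
```

jog_arm([
  [0.02, 1, 0, 0, 0, 0, 0.06],
  [0.02, 2, 0, 0, 0, 0, 0.06],
  [0.02, 3, 0, 0, 0, 0, 0.06],
  [0.02, 3.7, -0.01, 0, 0, 0, 0.06],
  [0.02, 4.19, -0.01, 0, 0, 0, 0.06],
  [0.02, 4.19, -0.01, 0, 0, 0, 0.06],
  [0.02, 4.19, -0.01, 0, 0, 0, -1],
  [0.02, 4.19, -0.01, 0, 0, 0, -1],
  [0.02, 4.19, -0.01, 0, 0, 0, -1],
  [0.02, 4.19, -0.01, 0, 0, 0, -1],
])

```text
time: 12.0
eef_pos: [0.6357, 0.2859, 0.0269]
orientation: [-0.499, 0.5, 0.501, -0.5]
ft_force: [-1.1, -1.2, 6.1]
finger_gap: 0.0195
```

jog_arm([
  [0, -0.3, 0, 0, 0, 0, -1],
  [0, -1, 0, 0, 0, 0, -1],
  [0, -2, 0, 0, 0, 0, -1],
  [0, -3, 0, 0, 0, 0, -1],
  [0, -4, 0, 0, 0, 0, -1],
  [0, -4.6, 0, 0, 0, 0, -1],
  [0, -4.8, 0, 0, 0, 0, -1],
  [0, -4.8, 0, 0, 0, 0, -1],
  [0, -4.8, 0, 0, 0, 0, -1],
  [0, -4.8, 0, 0, 0, 0, -1],
])

```text
time: 13.25
eef_pos: [0.6347, 0.2856, 0.1686]
orientation: [0.5, -0.499, -0.5, 0.501]
ft_force: [-1.0, 0.4, 0.0]
finger_gap: 0.0194
```

```bash
python3 - <<'E'
from h import *
st()
go([0.522,0.0405,0.170],90)
E
```

```text
t13.25 pos [0.6347 0.2856 0.1686] yaw 90.1 tilt [-1.4e-03 -4.0e-04 -1.0e+00] gap 0.0194 F [-1.   0.4  0. ] j [0.3  0.53 0.29 1.33 0.   0.3 ]
inc [-8.166 -0.038  3.765] [-0.0014  0.0012 -0.0004]
```

jog_arm([
  [-1.2, 0, 0.6, 0, 0, 0, -1],
  [-2.5, -0.02, 1.2, 0, 0, 0, -1],
  [-4, -0.04, 1.9, 0, 0, 0, -1],
  [-5.5, -0.04, 2.6, 0, 0, 0, -1],
  [-7, -0.04, 3.3, 0, 0, 0, -1],
  [-7.8, -0.04, 3.65, 0, 0, 0, -1],
  [-8.17, -0.04, 3.77, 0, 0, 0, -1],
  [-8.17, -0.04, 3.77, 0, 0, 0, -1],
  [-8.17, -0.04, 3.77, 0, 0, 0, -1],
  [-8.17, -0.04, 3.77, 0, 0, 0, -1],
])

```text
time: 14.5
eef_pos: [0.5224, 0.0413, 0.1705]
orientation: [0.5, -0.499, -0.501, 0.501]
ft_force: [-0.4, 0.3, -0.7]
finger_gap: 0.0191
```

```bash
python3 - <<'E'
from h import *
st()
im,cam=grab("wrist","w6")
go([0.522,0.0405,0.042],90)
E
```

```text
t14.50 pos [0.5224 0.0413 0.1705] yaw 90.1 tilt [-3.e-04  2.e-04 -1.e+00] gap 0.0191 F [-0.4  0.3 -0.7] j [-0.08  0.24 -0.16  1.17  0.   -0.08]
inc [-0.024  4.282  0.011] [-0.0003  0.0023  0.0001]
```

View pics/w6.png

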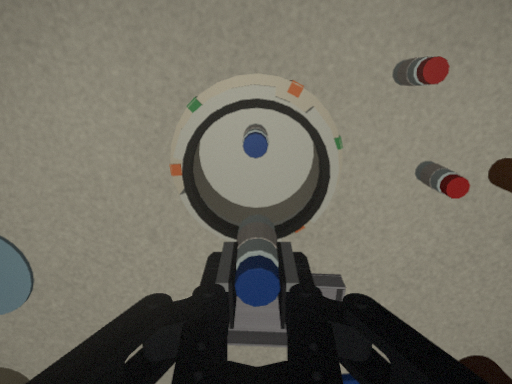

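The first vial is still upright at (256,143) and the second is held at (257,280). Lowering it.

jog_arm([
  [-0.02, 0.6, 0, 0, 0, 0, -1],
  [-0.02, 1.4, 0, 0, 0, 0, -1],
  [-0.02, 2.2, 0, 0, 0, 0, -1],
  [-0.02, 3, 0, 0, 0, 0, -1],
  [-0.02, 3.6, 0, 0, 0, 0, -1],
  [-0.02, 4.0, 0, 0, 0, 0, -1],
  [-0.02, 4.25, 0, 0, 0, 0, -1],
  [-0.02, 4.27, 0, 0, 0, 0, -1],
  [-0.02, 4.27, 0, 0, 0, 0, -1],
  [-0.02, 4.27, 0, 0, 0, 0, -1],
])

```text
time: 15.8
eef_pos: [0.5225, 0.0398, 0.0431]
orientation: [-0.499, 0.5, 0.501, -0.5]
ft_force: [0.6, 0.3, -0.8]
finger_gap: 0.0194
```

jog_arm([
  [0, 0, 0, 0, 0, 0, -0.3],
  [0, 0, 0, 0, 0, 0, -0.3],
  [0, 0, 0, 0, 0, 0, -0.3],
  [0, -0.5, 0, 0, 0, 0, -0.3],
  [0, -1.2, 0, 0, 0, 0, -0.3],
  [0, -2.2, 0, 0, 0, 0, -0.3],
  [0, -3.2, 0, 0, 0, 0, -0.3],
  [0, -4.2, 0, 0, 0, 0, -0.3],
  [0, -4.4, 0, 0, 0, 0, -0.3],
  [0, -4.4, 0, 0, 0, 0, -0.3],
])

```text
time: 17.05
eef_pos: [0.5221, 0.0399, 0.1749]
orientation: [-0.5, 0.5, 0.5, -0.5]
ft_force: [0.7, 0.6, -1.1]
finger_gap: 0.0299
```

```bash
python3 - <<'E'
from h import *
st()
im,cam=grab("wrist","w7")
for c in("blue","red"):
  for p,a in blobs(im,c,40): print(c,p,a,toplane(cam,p,.05)[0].round(4))
go([0.5245,0.2125,0.150],0)
E
```

```text
t17.05 pos [0.5221 0.0399 0.1749] yaw 90.1 tilt [ 7.e-04 -0.e+00 -1.e+00] gap 0.0299 F [ 0.7  0.6 -1.1] j [-0.08  0.24 -0.15  1.18  0.   -0.09]
blue (np.float64(256.8), np.float64(144.2)) 414 [0.4881 0.0389 0.05  ]
blue (np.float64(256.2), np.float64(185.7)) 370 [0.5251 0.0384 0.05  ]
blue (np.float64(356.9), np.float64(377.2)) 195 [0.748  0.1499 0.05  ]
red (np.float64(433.7), np.float64(70.0)) 522 [0.4301 0.177  0.05  ]
red (np.float64(455.6), np.float64(185.6)) 368 [0.525  0.2137 0.05  ]
inc [ 5.754  0.807 -0.096] [-5.000e-04  1.572e+00 -4.000e-04]
```

View pics/w7.png

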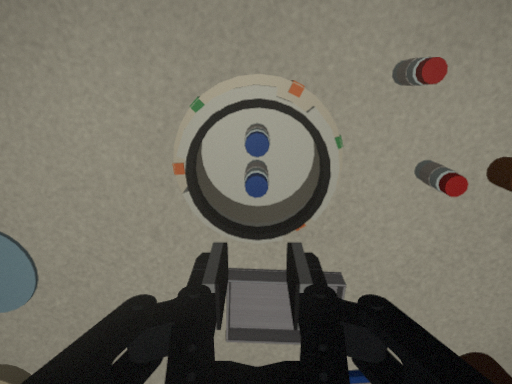

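Both blue vials stand in the flask at (257,143) and (257,185). Now the red vial at (0.525, 0.213).

jog_arm([
  [1, 0, 0, 0, 0, 0, -0.06],
  [2.2, 0, -0.03, 0, 0, 0, -0.06],
  [3.6, 0.1, -0.06, 0, 0, 0, -0.06],
  [4.8, 0.4, -0.1, 0, 0, 0, -0.06],
  [5.5, 0.7, -0.1, 0, 0, 0, -0.06],
  [5.76, 0.81, -0.1, 0, 0, 0, -0.06],
  [5.76, 1.6, -0.1, 0, 0, 0, -0.06],
  [5.76, 2.4, -0.1, 0, 0, 0, -0.06],
  [5.76, 2.5, -0.1, 0, 0, 0, -0.06],
  [5.76, 2.5, -0.1, 0, 0, 0, -0.06],
])

```text
time: 18.35
eef_pos: [0.5252, 0.2122, 0.1]
orientation: [-0.5, 0.5, 0.5, -0.5]
ft_force: [0.4, -0.7, 0.4]
finger_gap: 0.0402
```

```bash
python3 - <<'E'
from h import *
st()
im,cam=grab("wrist","w8")
for c in("blue","red"):
  for p,a in blobs(im,c,40): print(c,p,a,toplane(cam,p,.05)[0].round(4))
go([0.525,0.213,0.026],90)
E
```

```text
t18.35 pos [0.5252 0.2122 0.1   ] yaw 90.0 tilt [ 2.e-04 -1.e-04 -1.e+00] gap 0.0402 F [ 0.4 -0.7  0.4] j [ 0.24  0.35 -0.18  1.03 -0.    0.24]
red (np.float64(190.3), np.float64(60.4)) 1049 [0.4301 0.174  0.05  ]
red (np.float64(256.6), np.float64(216.4)) 620 [0.5252 0.2111 0.05  ]
inc [0.021 2.481 0.018] [0.0009 0.0006 0.0002]
```

View pics/w8.png

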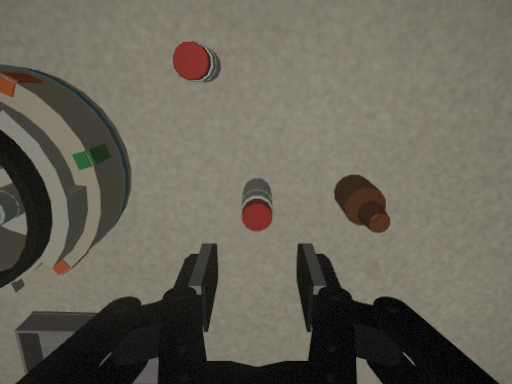

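The red vial is centred at (257,215) between the jaws and the dropper at (375,215) is clear of them.

jog_arm([
  [0, 0.6, 0, 0, 0, 0, -0.06],
  [0, 1.2, 0, 0, 0, 0, -0.06],
  [0, 1.8, 0, 0, 0, 0, -0.06],
  [0, 2.3, 0, 0, 0, 0, -0.06],
  [0, 2.48, 0, 0, 0, 0, -0.06],
  [0, 2.48, 0, 0, 0, 0, -0.06],
  [0, 2.48, 0, 0, 0, 0, -1],
  [0, 2.48, 0, 0, 0, 0, -1],
  [0, 2.48, 0, 0, 0, 0, -1],
  [0, 2.48, 0, 0, 0, 0, -1],
])

```text
time: 19.65
eef_pos: [0.5254, 0.2128, 0.026]
orientation: [-0.499, 0.5, 0.501, -0.5]
ft_force: [-1.3, -0.4, 6.2]
finger_gap: 0.0195
```

jog_arm([
  [0, -0.3, 0, 0, 0, 0, -1],
  [0, -1, 0, 0, 0, 0, -1],
  [0, -2, 0, 0, 0, 0, -1],
  [0, -3, 0, 0, 0, 0, -1],
  [0, -3.6, 0, 0, 0, 0, -1],
  [0, -3.9, 0, 0, 0, 0, -1],
  [0, -4, 0, 0, 0, 0, -1],
  [0, -4, 0, 0, 0, 0, -1],
  [0, -4, 0, 0, 0, 0, -1],
  [0, -4, 0, 0, 0, 0, -1],
])

```text
time: 20.9
eef_pos: [0.5247, 0.2126, 0.1446]
orientation: [0.5, -0.5, -0.5, 0.501]
ft_force: [0.5, 0.4, -0.9]
finger_gap: 0.019
```

```bash
python3 - <<'E'
from h import *
st()
go([0.682,0.095,0.145],90);go([0.682,0.095,0.035],90)
E
```

```text
t20.90 pos [0.5247 0.2126 0.1446] yaw 90.1 tilt [-9.e-04 -2.e-04 -1.e+00] gap 0.0190 F [ 0.5  0.4 -0.9] j [ 0.24  0.32 -0.11  1.14 -0.    0.24]
inc [-3.927 -0.016 -5.237] [-0.0009  0.0012 -0.0002]
inc [-3.926  3.651 -5.24 ] [-0.0009  0.0012 -0.0002]
```

jog_arm([
  [-1, 0, -1.3, 0, 0, 0, -1],
  [-2, 0, -2.6, 0, 0, 0, -1],
  [-3, 0, -4, 0, 0, 0, -1],
  [-3.8, 0, -5, 0, 0, 0, -1],
  [-4, 0, -5.24, 0, 0, 0, -1],
  [-4, 0.8, -5.24, 0, 0, 0, -1],
  [-4, 1.8, -5.24, 0, 0, 0, -1],
  [-4, 2.8, -5.24, 0, 0, 0, -1],
  [-4, 3.5, -5.24, 0, 0, 0, -1],
  [-4, 3.7, -5.24, 0, 0, 0, -1],
])

```text
time: 22.15
eef_pos: [0.6809, 0.0935, 0.0328]
orientation: [0.5, -0.499, -0.5, 0.501]
ft_force: [0.1, -0.5, -0.2]
finger_gap: 0.0194
```

```bash
python3 - <<'E'
from h import *
st();im,cam=grab("wrist","w9");go([0.682,0.092,0.032],90)
E
```

```text
t22.15 pos [0.6809 0.0935 0.0328] yaw 90.1 tilt [-2.8e-03  1.0e-04 -1.0e+00] gap 0.0194 F [ 0.1 -0.5 -0.2] j [0.01 0.6  0.05 1.03 0.   0.01]
inc [-0.048  0.032 -0.025] [-0.0022  0.0018  0.0001]
```

View pics/w9.png

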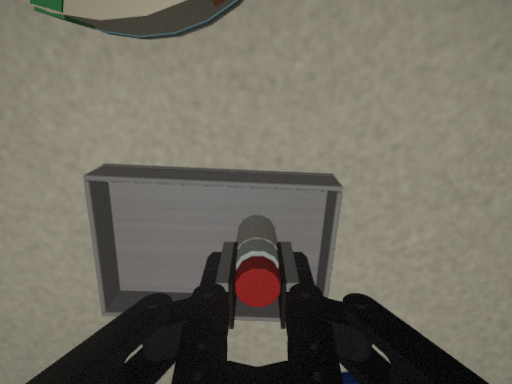

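The vial is over the tray floor at (258,280), so I'll release it and retreat.

jog_arm([
  [0, 0.03, 0, 0, 0, 0, -1],
  [0, 0.03, 0, 0, 0, 0, -0.35],
  [0, 0.03, 0, 0, 0, 0, -0.35],
  [0, 0.03, 0, 0, 0, 0, -0.35],
  [0, -0.5, 0, 0, 0, 0, -0.35],
  [0, -1.2, 0, 0, 0, 0, -0.35],
  [0, -2.2, 0, 0, 0, 0, -0.35],
  [0, -3.2, 0, 0, 0, 0, -0.35],
  [0, -4.2, 0, 0, 0, 0, -0.35],
  [0, -4.4, 0, 0, 0, 0, -0.35],
])

```text
time: 23.45
eef_pos: [0.6832, 0.0929, 0.1696]
orientation: [-0.499, 0.501, 0.502, -0.499]
ft_force: [0.9, -0.4, -1.6]
finger_gap: 0.028
```

```bash
python3 - <<'E'
from h import *
st();im,cam=grab("wrist","w10");im,cam=grab("top","t10")
for c in("blue","red"):
  for p,a in blobs(im,c,6,roi=(130,100,300,260)): print(c,p,a,toplane(cam,p,.05)[0].round(4))
go([0.4305,0.1755,0.163],90)
E
```

```text
t23.45 pos [0.6832 0.0929 0.1696] yaw 90.1 tilt [ 4.7e-03  1.0e-04 -1.0e+00] gap 0.0280 F [ 0.9 -0.4 -1.6] j [ 0.01  0.52  0.27  1.32 -0.    0.01]
blue (np.float64(233.0), np.float64(177.9)) 30 [0.5226 0.0405 0.05  ]
blue (np.float64(233.0), np.float64(189.9)) 30 [0.4868 0.0409 0.05  ]
inc [2.765 0.126 8.397] [0.0016 0.0012 0.0001]
```

View pics/w10.png

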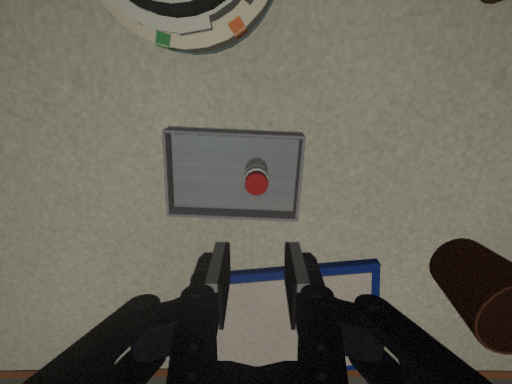

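The red vial stands in the tray at (257,180). Going for the second red.

jog_arm([
  [0.4, 0, 1.3, 0, 0, 0, -0.06],
  [0.8, 0, 2.6, 0, 0, 0, -0.06],
  [1.3, 0.05, 4, 0, 0, 0, -0.06],
  [1.8, 0.1, 5.5, 0, 0, 0, -0.06],
  [2.3, 0.1, 7, 0, 0, 0, -0.06],
  [2.65, 0.12, 8.1, 0, 0, 0, -0.06],
  [2.77, 0.13, 8.4, 0, 0, 0, -0.06],
  [2.77, 0.8, 8.4, 0, 0, 0, -0.06],
  [2.77, 1.5, 8.4, 0, 0, 0, -0.06],
  [2.77, 1.6, 8.4, 0, 0, 0, -0.06],
])

```text
time: 24.8
eef_pos: [0.43, 0.1753, 0.1167]
orientation: [0.5, -0.499, -0.499, 0.501]
ft_force: [-0.3, 0.4, 0.5]
finger_gap: 0.0401
```

```bash
python3 - <<'E'
from h import *
st();im,cam=grab("wrist","w11")
for c in("blue","red"):
  for p,a in blobs(im,c,40): print(c,p,a,toplane(cam,p,.05)[0].round(4))
go([0.4305,0.1755,0.026],90)
E
```

```text
t24.80 pos [0.43   0.1753 0.1167] yaw 90.0 tilt [-2.8e-03 -7.0e-04 -1.0e+00] gap 0.0401 F [-0.3  0.4  0.5] j [ 0.21  0.18 -0.38  1.01 -0.    0.21]
blue (np.float64(69.8), np.float64(285.0)) 607 [0.4942 0.0304 0.05  ]
blue (np.float64(76.1), np.float64(320.5)) 463 [0.5275 0.0293 0.05  ]
red (np.float64(257.5), np.float64(209.9)) 536 [0.4319 0.1748 0.05  ]
inc [ 0.006  3.038 -0.015] [-0.002   0.0008 -0.0005]
```

jog_arm([
  [0, 0.8, 0, 0, 0, 0, -0.06],
  [0, 1.6, -0.02, 0, 0, 0, -0.06],
  [0, 2.3, -0.03, 0, 0, 0, -0.06],
  [0, 2.8, -0.03, 0, 0, 0, -0.06],
  [0, 3.0, -0.03, 0, 0, 0, -0.06],
  [0, 3.0, -0.03, 0, 0, 0, -0.06],
  [0, 3.0, -0.03, 0, 0, 0, -1],
  [0, 3.0, -0.03, 0, 0, 0, -1],
  [0, 3.0, -0.03, 0, 0, 0, -1],
  [0, 3.0, -0.03, 0, 0, 0, -1],
])

```text
time: 26.1
eef_pos: [0.4317, 0.1758, 0.0291]
orientation: [-0.499, 0.5, 0.501, -0.5]
ft_force: [0.3, -0.7, 5.9]
finger_gap: 0.0194
```

jog_arm([
  [0, -0.3, 0, 0, 0, 0, -1],
  [0, -1, 0, 0, 0, 0, -1],
  [0, -2, 0, 0, 0, 0, -1],
  [0, -3, 0, 0, 0, 0, -1],
  [0, -4, 0, 0, 0, 0, -1],
  [0, -4.5, 0, 0, 0, 0, -1],
  [0, -4.7, 0, 0, 0, 0, -1],
  [0, -4.7, 0, 0, 0, 0, -1],
  [0, -4.7, 0, 0, 0, 0, -1],
  [0, -4.7, 0, 0, 0, 0, -1],
])

```text
time: 27.35
eef_pos: [0.4308, 0.1756, 0.1686]
orientation: [0.5, -0.499, -0.5, 0.501]
ft_force: [0.1, 0.3, -0.3]
finger_gap: 0.0191
```

```bash
python3 - <<'E'
from h import *
st()
go([0.54,0.17,0.170],90);go([0.682,0.042,0.145],90);go([0.682,0.042,0.032],90)
E
```

```text
t27.35 pos [0.4308 0.1756 0.1686] yaw 90.1 tilt [-1.2e-03 -2.0e-04 -1.0e+00] gap 0.0191 F [ 0.1  0.3 -0.3] j [ 0.21  0.14 -0.29  1.14 -0.    0.21]
inc [-0.192 -0.052 -3.64 ] [-0.0012  0.0012 -0.0002]
inc [-4.464  0.777 -8.369] [-0.0012  0.0012 -0.0002]
inc [-4.463  4.544 -8.373] [-0.0012  0.0012 -0.0002]
```

jog_arm([
  [-0.2, -0.1, -1.3, 0, 0, 0, -1],
  [-0.3, -0.1, -2.6, 0, 0, 0, -1],
  [-0.6, -0.1, -4, 0, 0, 0, -1],
  [-1.8, -0.1, -5.5, 0, 0, 0, -1],
  [-3.1, -0.1, -7, 0, 0, 0, -1],
  [-4.3, 0, -8.1, 0, 0, 0, -1],
  [-4.6, 0.5, -8.37, 0, 0, 0, -1],
  [-4.6, 1.5, -8.37, 0, 0, 0, -1],
  [-4.6, 2.5, -8.37, 0, 0, 0, -1],
  [-4.6, 2.8, -8.37, 0, 0, 0, -1],
])

```text
time: 28.6
eef_pos: [0.6806, 0.0386, 0.0826]
orientation: [0.501, -0.498, -0.499, 0.501]
ft_force: [-0.4, 0.7, 0.6]
finger_gap: 0.0196
```

```bash
python3 - <<'E'
from h import *
st();im,cam=grab("wrist","w12");go([0.682,0.038,0.0335],90)
E
```

```text
t28.60 pos [0.6806 0.0386 0.0826] yaw 90.1 tilt [-4.3e-03  4.0e-04 -1.0e+00] gap 0.0196 F [-0.4  0.7  0.6] j [-0.07  0.55  0.1   1.13  0.   -0.07]
inc [-0.02   1.641 -0.041] [-0.0038  0.0018  0.0003]
```

View pics/w12.png

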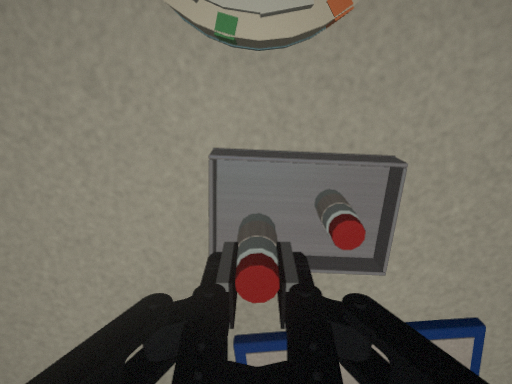

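jog_arm([
  [0, 0.8, 0, 0, 0, 0, -1],
  [0, 1.4, 0, 0, 0, 0, -1],
  [0, 1.64, 0, 0, 0, 0, -1],
  [0, 1.64, 0, 0, 0, 0, -1],
  [0, 1.64, 0, 0, 0, 0, -0.4],
  [0, 1.64, 0, 0, 0, 0, -0.4],
  [0, 1.64, 0, 0, 0, 0, -0.4],
  [0, 1.2, 0, 0, 0, 0, -0.4],
  [0, 0.2, 0, 0, 0, 0, -0.4],
  [0, -1.0, 0, 0, 0, 0, -0.4],
])

```text
time: 29.9
eef_pos: [0.6821, 0.038, 0.1165]
orientation: [0.5, -0.5, -0.5, 0.5]
ft_force: [0.7, 0.3, 0.4]
finger_gap: 0.0254
```

jog_arm([
  [0, -1, 0, 0, 0, 0, -0.4],
  [0, -2, 0, 0, 0, 0, -0.4],
  [0, -2.5, 0, 0, 0, 0, -0.4],
  [0, -2.5, 0, 0, 0, 0, -0.4],
  [0, -2.5, 0, 0, 0, 0, -0.4],
  [0, -2.5, 0, 0, 0, 0, -0.4],
  [0, -2.5, 0, 0, 0, 0, -0.4],
  [0, -2.5, 0, 0, 0, 0, -0.4],
  [0, -2.5, 0, 0, 0, 0, -0.4],
  [0, -2.5, 0, 0, 0, 0, -0.4],
])

```text
time: 31.15
eef_pos: [0.6824, 0.038, 0.1902]
orientation: [-0.5, 0.5, 0.5, -0.5]
ft_force: [-0.4, 0.4, 0.3]
finger_gap: 0.0255
```

```bash
python3 - <<'E'
from geo import *
st();im,cam=grab("wrist","w13");im,cam=grab("top","t13");im2,cam2=grab("scene","s13")
for c in("blue","red"):
  for p,a in blobs(im,c,6): print(c,p,a,toplane(cam,p,.05)[0].round(4),toplane(cam,p,.02)[0].round(4))
  for p,a in blobs(im2,c,6,roi=(100,180,420,300)): print("S",c,p,a,toplane(cam2,p,.05)[0].round(4),toplane(cam2,p,.02)[0].round(4))
go([0.60,-0.2,0.2],0)
E
```

```text
t31.15 pos [0.6824 0.038  0.1902] yaw 90.1 tilt [-0.  0. -1.] gap 0.0255 F [-0.4  0.4  0.3] j [-0.07  0.5   0.3   1.36  0.   -0.07]
blue (np.float64(175.2), np.float64(74.9)) 134 [0.845  0.2164 0.05  ] [0.8558 0.2224 0.02  ]
blue (np.float64(331.1), np.float64(139.9)) 22 [ 0.6336 -0.2562  0.05  ] [ 0.6393 -0.2616  0.02  ]
S blue (np.float64(287.4), np.float64(207.7)) 60 [0.4825 0.0379 0.05  ] [0.4407 0.0363 0.02  ]
S blue (np.float64(156.3), np.float64(246.2)) 48 [ 0.6729 -0.245   0.05  ] [ 0.6411 -0.2614  0.02  ]
red (np.float64(445.0), np.float64(210.4)) 77 [ 0.4146 -0.6039  0.05  ] [ 0.415  -0.6178  0.02  ]
S red (np.float64(281.0), np.float64(260.0)) 62 [0.6776 0.038  0.05  ] [0.646  0.0365 0.02  ]
S red (np.float64(306.1), np.float64(262.0)) 62 [0.6765 0.0921 0.05  ] [0.6449 0.0934 0.02  ]
inc [-7.929 -0.326  2.755] [0.    1.572 0.   ]
```

View pics/w13.png

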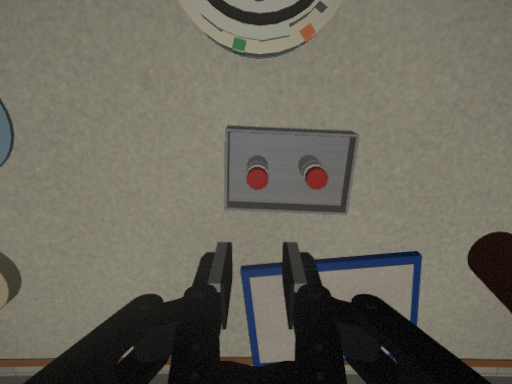

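View pics/s13.png

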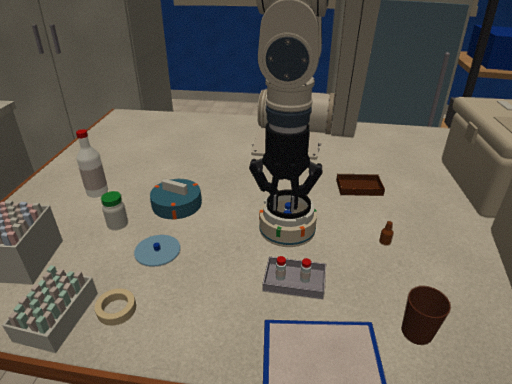

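Both reds stand in the tray at (257,177) and (316,177). While heading for the disc I'll refine the flask centre from the saved wrist pictures.

jog_arm([
  [-1, -0.1, 0.1, 0, 0, 0, 0.06],
  [-2.5, -0.2, 0.3, 0, 0, 0, 0.06],
  [-4.3, -0.3, 0.6, 0, 0, 0, 0.06],
  [-6, -0.3, 0.9, 0, 0, 0, 0.06],
  [-7.6, 0, 1.1, 0, 0, 0, 0.06],
  [-9, 0.5, 1.3, 0, 0, 0, 0.06],
  [-9.8, 1.0, 1.4, 0, 0, 0, 0.06],
  [-10, 1.3, 1.4, 0, 0, 0, 0.06],
  [-10, 1.3, 1.4, 0, 0, 0, 0.06],
  [-10, 1.3, 1.4, 0, 0, 0, 0.06],
])

```text
time: 32.55
eef_pos: [0.6413, -0.2607, 0.1518]
orientation: [-0.499, 0.5, 0.501, -0.501]
ft_force: [-0.6, 0.5, -1.2]
finger_gap: 0.0452
```

```bash
python3 - <<'E'
from geo import *
def ring(im,cam,z=.086):
    g=cv2.cvtColor(im,cv2.COLOR_BGR2GRAY); out=[]
    m=(g<40).astype(np.uint8)*255
    cs,_=cv2.findContours(m,cv2.RETR_CCOMP,cv2.CHAIN_APPROX_NONE)
    for c in cs:
        if len(c)<150: continue
        P=toplane(cam,c.reshape(-1,2),z); cc,r=fitc(P); res=np.abs(np.linalg.norm(P[:,:2]-cc,axis=1)-r)
        # robust refit
        for _ in range(5):
            k=np.abs(np.linalg.norm(P[:,:2]-cc,axis=1)-r)<max(.0015,np.median(res)); cc,r=fitc(P[k]); res=np.abs(np.linalg.norm(P[:,:2]-cc,axis=1)-r)
        if .045<r<.06: out.append((cc.round(4),round(r,4),len(c),int(k.sum())))
    return out
K=arm.get_calibration("wrist")
import numpy as np
for n,pos in (("w4",[0.4885,0.0398,0.1746]),("w7",[.5221,.0399,.1749])):
    T=np.eye(4);T[:3,:3]=yaw_rot(np.radians(90.1));T[:3,3]=pos
    print(n,ring(cv2.imread(f"pics/{n}.png"),(K["K"],K["D"],T@K["hand_eye"])))
im,cam=grab("top"); print(ring(im,cam))
st();im,cam=grab("wrist","w14")
for p,a in blobs(im,"blue",40): print(p,a,toplane(cam,p,.025)[0].round(4))
hsv=cv2.cvtColor(im,cv2.COLOR_BGR2HSV);m=cv2.inRange(hsv,(90,40,60),(110,110,255))
for c in ell(m,3000):
    P=toplane(cam,cv2.convexHull(c).reshape(-1,2),.010);print("plate",fitc(P))
go([.6395,-.262,.013],90)
E
```

```text
w4 [(array([0.6079, 0.0389]), np.float64(0.0517), 356, 178)]
w7 [(array([0.5068, 0.0408]), np.float64(0.0516), 495, 247)]
[(array([0.505 , 0.0405]), np.float64(0.0517), 179, 142)]
t32.60 pos [ 0.6413 -0.2608  0.152 ] yaw 90.2 tilt [ 9.e-04 -3.e-04 -1.e+00] gap 0.0450 F [-0.6  0.1  0.8] j [-0.51  0.53  0.25  1.29  0.   -0.51]
(np.float64(255.5), np.float64(177.7)) 239 [ 0.6376 -0.2629  0.025 ]
(np.float64(508.3), np.float64(365.6)) 254 [0.8495 0.0112 0.025 ]
plate (array([ 0.63859305, -0.26298146]), np.float64(0.0539492735109951))
inc [-0.035  4.634  0.065] [ 0.001   0.0028 -0.0004]
```

View pics/w14.png

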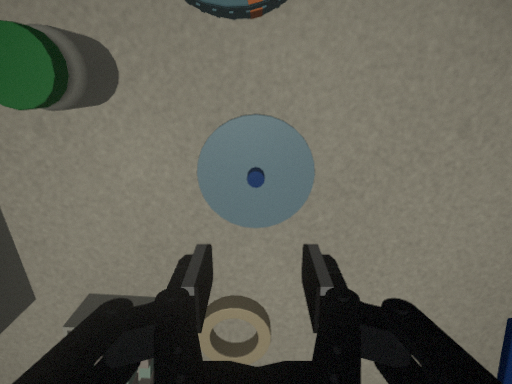

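The knob is at (256,177), giving (0.639,-0.262) in both views. The gel jar (30,65) is well clear, so I'll descend.

jog_arm([
  [-0.03, 1, 0.06, 0, 0, 0, 0.06],
  [-0.04, 2, 0.07, 0, 0, 0, 0.06],
  [-0.04, 3, 0.07, 0, 0.002, 0, 0.06],
  [-0.04, 3.8, 0.07, 0, 0.003, 0, 0.06],
  [-0.04, 4.3, 0.07, 0, 0.003, 0, 0.06],
  [-0.04, 4.6, 0.07, 0, 0.003, 0, 0.06],
  [-0.04, 4.6, 0.07, 0, 0.003, 0, -0.3],
  [-0.04, 4.6, 0.07, 0, 0.003, 0, -1],
  [-0.04, 4.6, 0.07, 0, 0.003, 0, -1],
  [-0.04, 4.6, 0.07, 0, 0.003, 0, -1],
])

```text
time: 33.9
eef_pos: [0.6391, -0.2636, 0.0143]
orientation: [-0.5, 0.501, 0.5, -0.499]
ft_force: [-0.2, 0.2, 5.9]
finger_gap: 0.0127
```

jog_arm([
  [0, 0, 0, 0, 0, 0, -1],
  [0, 0, 0, 0, 0, 0, -1],
  [0, -0.2, 0, 0, 0, 0, -1],
  [0, -0.8, 0, 0, 0, 0, -1],
  [0, -1.6, 0, 0, 0, 0, -1],
  [0, -2.6, 0, 0, 0, 0, -1],
  [0, -3.6, 0, 0, 0, 0, -1],
  [0, -4.4, 0, 0, 0, 0, -1],
  [0, -4.8, 0, 0, 0, 0, -1],
  [0, -4.8, 0, 0, 0, 0, -1],
])

```text
time: 35.15
eef_pos: [0.6389, -0.2634, 0.1582]
orientation: [-0.5, 0.501, 0.5, -0.499]
ft_force: [0.6, -0.9, -0.6]
finger_gap: 0.0129
```

```bash
python3 - <<'E'
from h import *
st();im,cam=grab("wrist","w15");im,cam=grab("scene","s15");cv2.imwrite("pics/s15c.png",cv2.resize(im[100:280,60:300],(800,600)))
go([.505,.0405,.200],90)
E
```

```text
t35.15 pos [ 0.6389 -0.2634  0.1582] yaw 89.9 tilt [ 1.3e-03 -8.0e-04 -1.0e+00] gap 0.0129 F [ 0.6 -0.9 -0.6] j [-0.51  0.53  0.26  1.3  -0.   -0.51]
inc [10.114 -1.444  4.463] [-0.0011 -0.0019  0.0006]
```

View pics/w15.png

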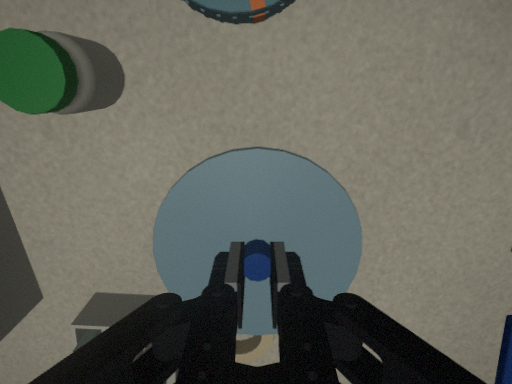

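View pics/s15c.png

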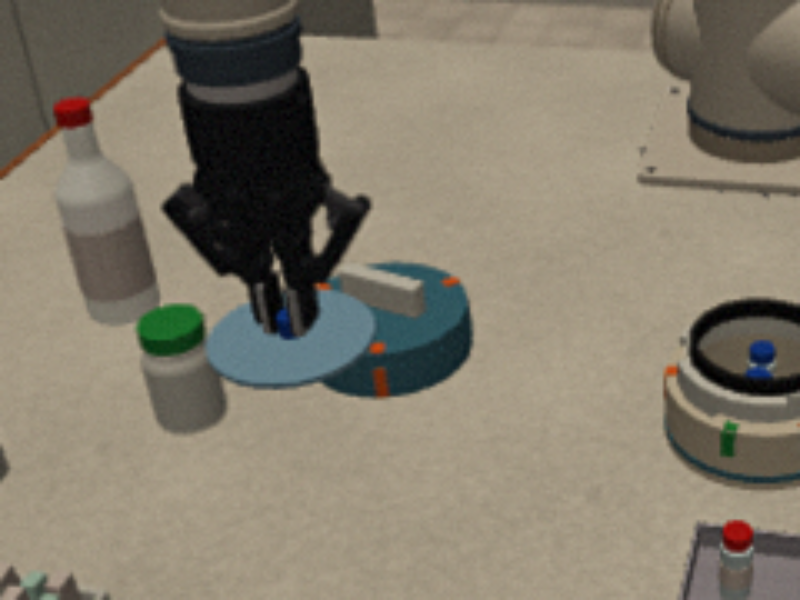

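The disc is held by its knob at (257,260). Checking its centre relative to the tool.

```bash
python3 - <<'E'
from geo import *
s=arm.get_state();im,cam=grab("wrist")
hsv=cv2.cvtColor(im,cv2.COLOR_BGR2HSV);m=cv2.inRange(hsv,(90,40,60),(110,120,255)); m[250:]=0; m[:120]=0
c=max(ell(m,3000),key=cv2.contourArea).reshape(-1,2); c=c[(c[:,1]<245)&(c[:,1]>130)]
c=cv2.convexHull(c).reshape(-1,2); c=c[c[:,1]<243]
P=toplane(cam,c,s["eef_pos"][2]-.0043);cc,r=fitc(P);print(cc,r,"rel",cc-s["eef_pos"][:2])
im,cam=grab("top");hsv=cv2.cvtColor(im,cv2.COLOR_BGR2HSV)
m=cv2.inRange(hsv,(90,40,60),(110,120,255));
for c in ell(m,200): print(len(c),[x for x in fitc(toplane(cam,cv2.convexHull(c).reshape(-1,2),s["eef_pos"][2]-.0043))])
E
```

```text
[ 0.63735656 -0.2639817 ] 0.05405817763597255 rel [-0.00092679 -0.00084275]
```

jog_arm([
  [0.8, -0.6, 0.3, 0, 0, 0, -1],
  [2, -1, 0.8, 0, 0, 0, -1],
  [3.6, -1.3, 1.5, 0, 0, 0, -1],
  [5.2, -1.44, 2.3, 0, 0, 0, -1],
  [6.8, -1.44, 3, 0, 0, 0, -1],
  [8.4, -1.44, 3.7, 0, 0, 0, -1],
  [9.6, -1.44, 4.2, 0, 0, 0, -1],
  [10.12, -1.44, 4.45, 0, 0, 0, -1],
  [10.12, -1.44, 4.45, 0, 0, 0, -1],
  [10.12, -1.44, 4.45, 0, 0, 0, -1],
])

```text
time: 36.6
eef_pos: [0.5061, 0.0399, 0.2004]
orientation: [-0.5, 0.501, 0.499, -0.499]
ft_force: [0.8, 0.0, -0.2]
finger_gap: 0.0127
```

```bash
python3 - <<'E'
from geo import *
st();im,cam=grab("wrist","w16");im,cam=grab("scene","s16");cv2.imwrite("pics/s16c.png",cv2.resize(im[90:270,170:410],(800,600)))
go([.5053,.0407,.115],90)
E
```

```text
t36.60 pos [0.5061 0.0399 0.2004] yaw 89.9 tilt [ 3.e-04 -3.e-04 -1.e+00] gap 0.0127 F [ 0.8  0.  -0.2] j [-0.09  0.2  -0.14  1.23 -0.   -0.08]
inc [0.037 2.84  0.027] [-0.0002 -0.0031 -0.0001]
```

View pics/s16c.png

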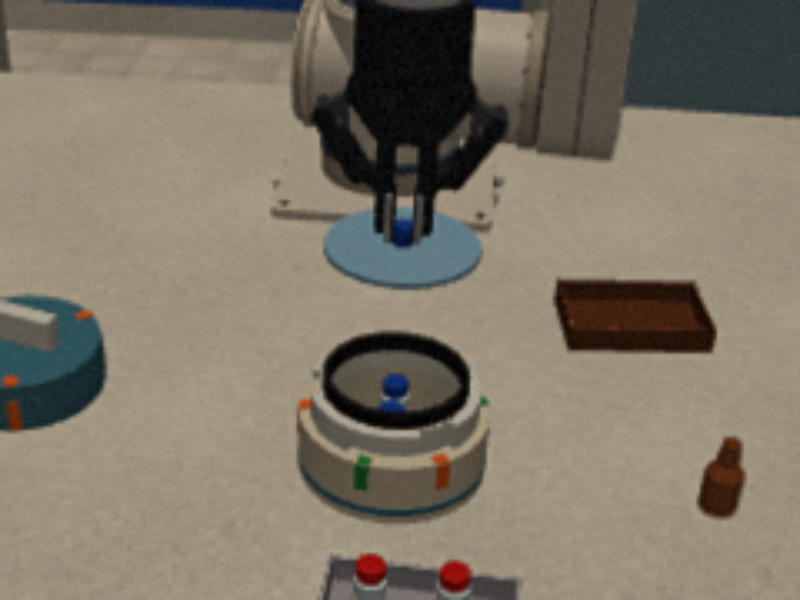

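Vials upright, disc held level. Descending in steps and watching the force.

jog_arm([
  [0.02, 0.7, 0, 0, 0, 0, -1],
  [0.03, 1.5, 0, 0, 0, 0, -1],
  [0.03, 2.2, 0.01, 0, 0, 0, -1],
  [0.03, 2.6, 0.01, 0, 0, 0, -1],
  [0.03, 2.84, 0.02, 0, 0, 0, -1],
  [0.03, 2.95, 0.02, 0, 0, 0, -1],
  [0.03, 3.05, 0.02, 0, 0, 0, -1],
  [0.03, 3.15, 0.02, 0, 0, 0, -1],
  [0.03, 3.15, 0.02, 0, 0, 0, -1],
  [0.03, 3.15, 0.02, 0, 0, 0, -1],
])

```text
time: 37.95
eef_pos: [0.5052, 0.0415, 0.1061]
orientation: [-0.5, 0.501, 0.5, -0.5]
ft_force: [0.8, -0.3, 0.4]
finger_gap: 0.0131
```

```bash
python3 - <<'E'
from geo import *
st();im,cam=grab("scene","s17");cv2.imwrite("pics/s17c.png",cv2.resize(im[120:270,190:390],(800,600)));grab("wrist","w17")
go([.5053,.0407,.096],90)
E
```

```text
t37.95 pos [0.5052 0.0415 0.1061] yaw 89.9 tilt [ 3.e-04 -0.e+00 -1.e+00] gap 0.0131 F [ 0.8 -0.3  0.4] j [-0.08  0.26 -0.31  1.   -0.   -0.08]
inc [-0.026  0.335 -0.005] [ 0.0003 -0.0017 -0.    ]
```

View pics/s17c.png

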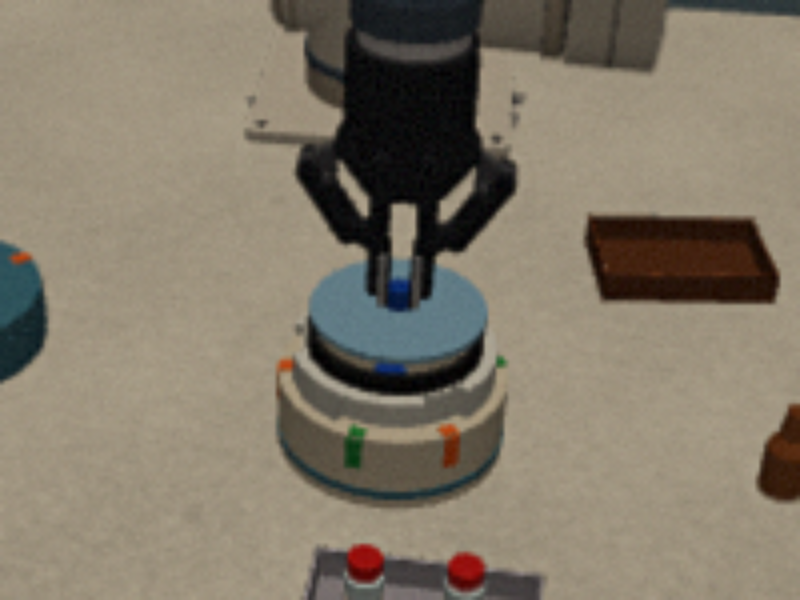

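View pics/w17.png

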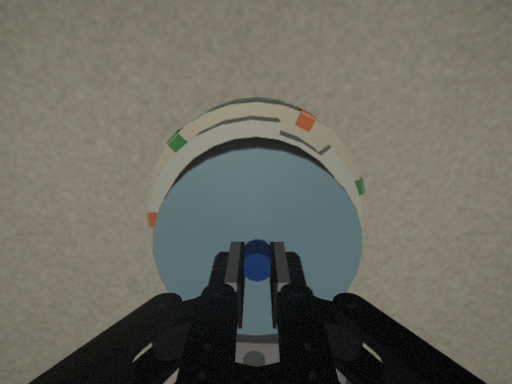

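jog_arm([
  [-0.02, 0.05, 0, 0, 0, 0, -1],
  [-0.02, 0.1, 0, 0, 0, 0, -1],
  [-0.02, 0.16, 0, 0, 0, 0, -1],
  [-0.02, 0.22, 0, 0, 0, 0, -1],
  [-0.02, 0.28, 0, 0, 0, 0, -1],
  [-0.02, 0.33, 0, 0, 0, 0, -1],
  [-0.02, 0.35, 0, 0, 0, 0, -1],
  [-0.02, 0.35, 0, 0, 0, 0, -1],
  [-0.02, 0.35, 0, 0, 0, 0, -1],
  [-0.02, 0.35, 0, 0, 0, 0, -1],
])

```text
time: 39.3
eef_pos: [0.5051, 0.0409, 0.0954]
orientation: [-0.5, 0.5, 0.5, -0.5]
ft_force: [-0.5, 0.4, -0.3]
finger_gap: 0.0126
```

```bash
python3 - <<'E'
from geo import *
st();im,cam=grab("scene","s18");cv2.imwrite("pics/s18c.png",cv2.resize(im[120:270,190:390],(800,600)))
E
```

```text
t39.30 pos [0.5051 0.0409 0.0954] yaw 89.9 tilt [ 0.  0. -1.] gap 0.0126 F [-0.5  0.4 -0.3] j [-0.09  0.27 -0.33  0.97  0.   -0.08]
```

View pics/s18c.png

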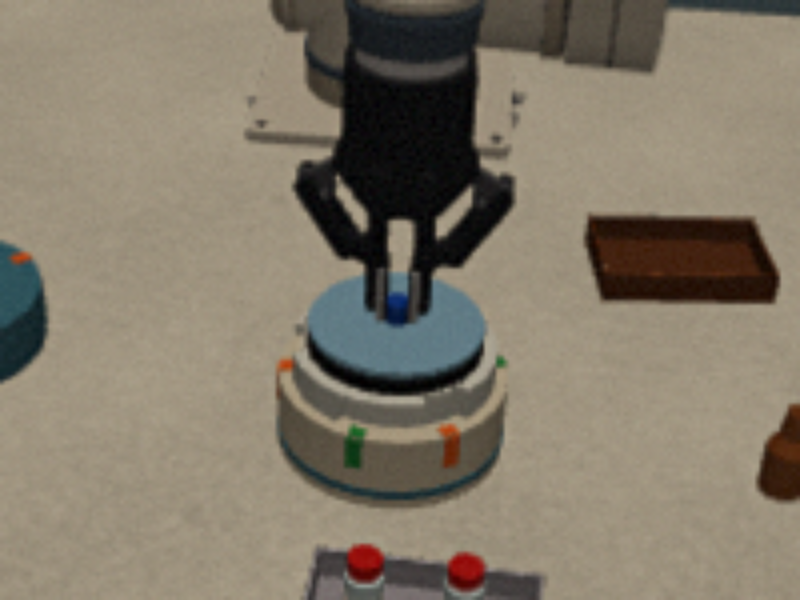

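jog_arm([
  [0, 0.02, 0, 0, 0, 0, -1],
  [0, 0.02, 0, 0, 0, 0, -0.3],
  [0, 0.02, 0, 0, 0, 0, -0.2],
  [0, 0.02, 0, 0, 0, 0, 0],
  [0, -0.3, 0, 0, 0, 0, 0],
  [0, -1, 0, 0, 0, 0, 0],
  [0, -2, 0, 0, 0, 0, 0],
  [0, -3, 0, 0, 0, 0, 0],
  [0, -3.3, 0, 0, 0, 0, 0],
  [0, -3.3, 0, 0, 0, 0, 0],
])

```text
time: 40.6
eef_pos: [0.5052, 0.0409, 0.1946]
orientation: [-0.5, 0.501, 0.5, -0.499]
ft_force: [0.8, 1.1, -1.0]
finger_gap: 0.0427
```

```bash
python3 - <<'E'
from geo import *
st();im,cam=grab("scene","s19");cv2.imwrite("pics/s19c.png",cv2.resize(im[120:270,190:390],(800,600)))
im,cam=grab("top");hsv=cv2.cvtColor(im,cv2.COLOR_BGR2HSV)
for p,a in blobs(im,"orange",5): print(p,a,toplane(cam,p,.045)[0].round(4))
E
```

```text
t40.60 pos [0.5052 0.0409 0.1946] yaw 89.9 tilt [ 9.e-04 -1.e-04 -1.e+00] gap 0.0427 F [ 0.8  1.1 -1. ] j [-0.09  0.2  -0.15  1.22  0.   -0.08]
(np.float64(256.0), np.float64(182.0)) 9 [ 0.5098 -0.0279  0.045 ]
(np.float64(334.3), np.float64(184.0)) 11 [ 0.5004 -0.2627  0.045 ]
(np.float64(359.7), np.float64(209.8)) 10 [ 0.4217 -0.3377  0.045 ]
(np.float64(324.8), np.float64(218.5)) 11 [ 0.3976 -0.2314  0.045 ]
```

View pics/s19c.png

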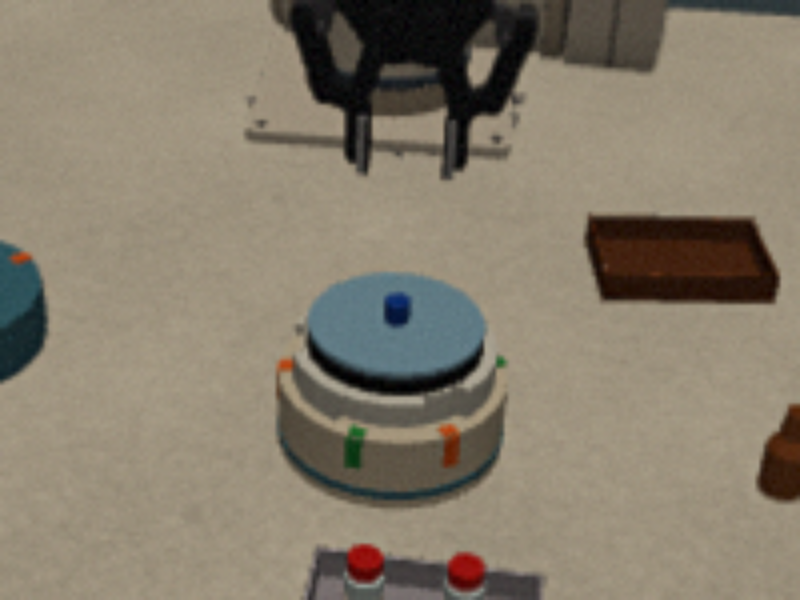

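The disc sits flat on the rim, knob up at crop (397,308). Next I'll hover over the cap with the jaws across its bar (yaw about 162.7°) and measure it close up.

```bash
python3 - <<'E'
from geo import *
im,cam=grab("wrist","w20")
P=[]
for p,a in blobs(im,"orange",30): q=toplane(cam,p,.052)[0];print("or",p,a,q.round(4))
for p,a in blobs(im,"green",30): q=toplane(cam,p,.052)[0];print("gr",p,a,q.round(4), np.degrees(np.arctan2(q[1]-.0405,q[0]-.505)))
go([.440,-.2776,.20],162.7)
E
```

```text
or (np.float64(290.9), np.float64(110.7)) 96 [0.4442 0.0698 0.052 ]
or (np.float64(184.0), np.float64(181.8)) 84 [ 0.5087 -0.0282  0.052 ]
gr (np.float64(201.3), np.float64(125.7)) 76 [ 0.4569 -0.0089  0.052 ] -134.21190279632236
gr (np.float64(330.1), np.float64(157.5)) 51 [0.4858 0.1069 0.052 ] 106.1093704692846
inc [-10.621  -0.22    2.134] [-1.4000e-03 -1.2706e+00  1.2000e-03]
```

View pics/w20.png

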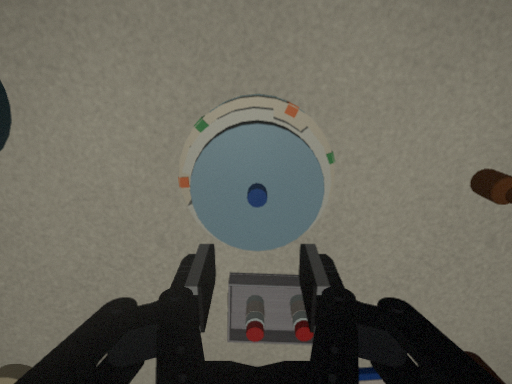

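jog_arm([
  [-1.1, 0, 0.2, 0, -0.13, 0, 0.06],
  [-2.2, -0.1, 0.4, 0, -0.26, 0, 0.06],
  [-3.4, -0.2, 0.7, 0, -0.4, 0, 0.06],
  [-4.8, -0.2, 1, 0, -0.55, 0, 0.06],
  [-6.2, -0.2, 1.25, 0, -0.7, 0, 0.06],
  [-7.6, -0.2, 1.5, 0, -0.86, 0, 0.06],
  [-9, -0.2, 1.8, 0, -1.02, 0, 0.06],
  [-10.2, -0.2, 2.05, 0, -1.18, 0, 0.06],
  [-10.62, -0.2, 2.13, 0, -1.27, 0, 0.06],
  [-10.62, -0.2, 2.13, 0, -1.27, 0, 0.06],
])

```text
time: 42.0
eef_pos: [0.4401, -0.2782, 0.1993]
orientation: [-0.108, 0.107, 0.699, -0.699]
ft_force: [-0.9, 0.3, -0.7]
finger_gap: 0.0453
```

```bash
python3 - <<'E'
from geo import *
st();im,cam=grab("wrist","w21")
P=[]
for p,a in blobs(im,"orange",30): q=toplane(cam,p,.044)[0];print("or",p,a,q.round(4))
hsv=cv2.cvtColor(im,cv2.COLOR_BGR2HSV);m=cv2.inRange(hsv,(85,60,30),(115,255,255))
for c in ell(m,5000):
    P=toplane(cam,cv2.convexHull(c).reshape(-1,2),.044);print("cap",fitc(P))
m=cv2.inRange(hsv,(0,0,110),(180,60,255));m[:60]=0;m[250:]=0
for c in ell(m,500):
    r=cv2.minAreaRect(c);print(r);bp=toplane(cam,cv2.boxPoints(r),.074);print(bp[:,:2].round(4).tolist(),bp.mean(0))
E
```

```text
t42.00 pos [ 0.4401 -0.2782  0.1993] yaw 162.5 tilt [-0.0014  0.0012 -1.    ] gap 0.0453 F [-0.9  0.3 -0.7] j [-0.72  0.22 -0.11  1.24  0.   -1.99]
or (np.float64(256.5), np.float64(106.8)) 143 [ 0.4218 -0.3392  0.044 ]
or (np.float64(312.3), np.float64(202.6)) 112 [ 0.3963 -0.2333  0.044 ]
or (np.float64(204.5), np.float64(204.2)) 108 [ 0.5004 -0.2644  0.044 ]
cap (array([ 0.43894643, -0.28012681]), np.float64(0.06902413013345826))
((258.0432434082031, 180.0543670654297), (80.19129180908203, 16.188199996948242), 88.40885925292969)
[[0.4356, -0.3172], [0.4224, -0.3135], [0.4421, -0.242], [0.4565, -0.2461]] [ 0.4391703  -0.27970042  0.074     ]
((257.7500305175781, 167.25001525878906), (142.8355712890625, 143.54266357421875), 45.0)
[[0.5194, -0.3187], [0.4108, -0.3704], [0.3515, -0.2661], [0.4663, -0.1954]] [ 0.43698246 -0.28762632  0.074     ]
((255.50003051757812, 154.49998474121094), (188.99996948242188, 510.99993896484375), 90.0)
[[0.5987, -0.4327], [0.224, -0.3146], [0.232, -0.1446], [0.6895, -0.2896]] [ 0.43605483 -0.29533916  0.074     ]
```

View pics/w21.png

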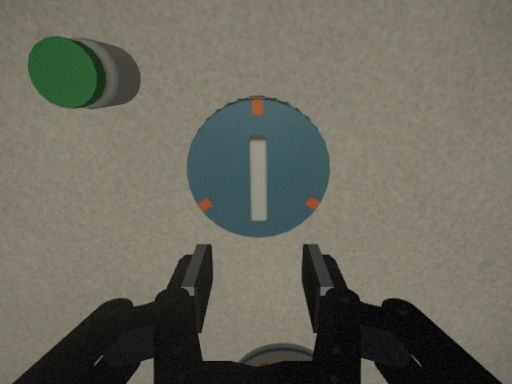

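The cap is centred at (258,167), its bar vertical between the jaws and its orange marks at (256,107), (204,204) and (312,203). Descending onto the bar.

```bash
python3 - <<'E'
from h import *
go([.4397,-.2787,.0475],163)
E
```

```text
inc [-3.000e-03  5.066e+00  4.900e-02] [ 0.0009 -0.0088  0.0016]
```

jog_arm([
  [0, 1, 0.02, 0, -0.009, 0, 0.06],
  [0, 2, 0.03, 0, -0.009, 0, 0.06],
  [0, 3, 0.04, 0, -0.009, 0, 0.06],
  [0, 4, 0.04, 0, -0.009, 0, 0.06],
  [0, 4.7, 0.04, 0, -0.009, 0, 0.06],
  [0, 5.03, 0.04, 0, -0.009, 0, 0.06],
  [0, 5.03, 0.04, 0, -0.009, 0, 0.06],
  [0, 5.03, 0.04, 0, -0.009, 0, -0.3],
  [0, 5.03, 0.04, 0, -0.009, 0, -1],
  [0, 5.03, 0.04, 0, -0.009, 0, -1],
])

```text
time: 43.3
eef_pos: [0.4408, -0.2791, 0.0505]
orientation: [0.103, -0.104, -0.699, 0.7]
ft_force: [0.8, 0.9, 6.1]
finger_gap: 0.0149
```

jog_arm([
  [0, 0, 0, 0, 0, 0, -1],
  [0, 0, 0, 0, 0, 0, -1],
  [0, -0.2, 0, 0, 0, 0, -1],
  [0, -0.8, 0, 0, 0, 0, -1],
  [0, -1.8, 0, 0, 0, 0, -1],
  [0, -2.8, 0, 0, 0, 0, -1],
  [0, -3.8, 0, 0, 0, 0, -1],
  [0, -4.8, 0, 0, 0, 0, -1],
  [0, -5.3, 0, 0, 0, 0, -1],
  [0, -5.3, 0, 0, 0, 0, -1],
])

```text
time: 44.55
eef_pos: [0.4404, -0.279, 0.209]
orientation: [0.103, -0.104, -0.699, 0.7]
ft_force: [-0.1, 0.3, -1.5]
finger_gap: 0.015
```

```bash
python3 - <<'E'
from geo import *
st();im,cam=grab("wrist","w22");im,cam=grab("scene","s22");cv2.imwrite("pics/s22c.png",cv2.resize(im[60:260,60:330],(800,592)))
go([.505,.0404,.205],183.8)
E
```

```text
t44.55 pos [ 0.4404 -0.279   0.209 ] yaw 163.2 tilt [ 1.e-03 -9.e-04 -1.e+00] gap 0.0150 F [-0.1  0.3 -1.5] j [-0.73  0.22 -0.09  1.26 -0.   -2.  ]
inc [  1.      0.09  -10.803] [ 0.0008 -0.36    0.0011]
```

View pics/w22.png

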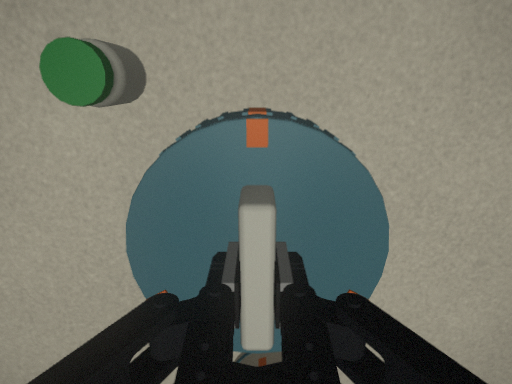

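View pics/s22c.png

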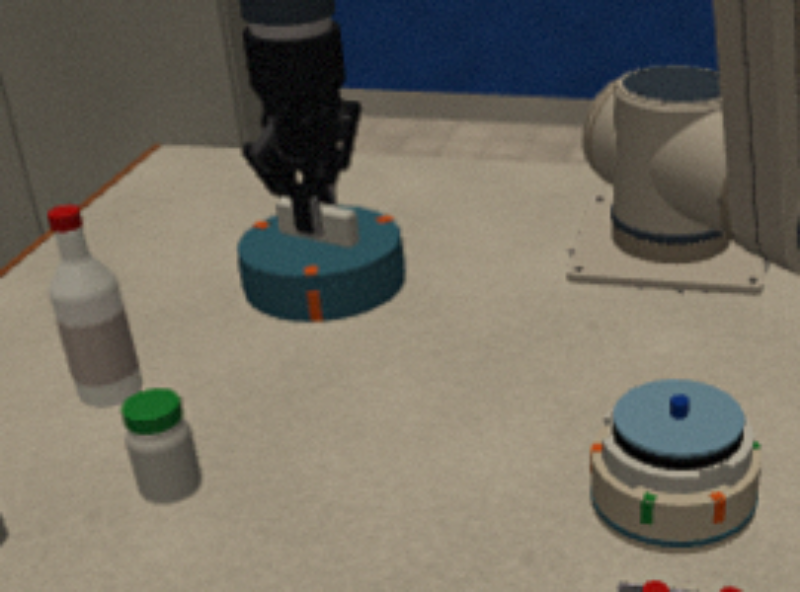

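```bash
python3 - <<'E'
from geo import *
s=arm.get_state();im,cam=grab("wrist");T=T_of(s)
zt=s["eef_pos"][2]-.0065
for p,a in blobs(im,"orange",60): q=toplane(cam,p,zt)[0];print("or",p,a,(T[:3,:3].T@(q-T[:3,3])).round(4))
hsv=cv2.cvtColor(im,cv2.COLOR_BGR2HSV);m=cv2.inRange(hsv,(85,60,50),(115,255,255))
c=max(ell(m,5000),key=cv2.contourArea).reshape(-1,2); h=cv2.convexHull(c).reshape(-1,2); h=h[(h[:,1]<275)]
P=toplane(cam,h,zt);cc,r=fitc(P);print("cap circ",r,(T[:3,:3].T@(np.r_[cc,zt]-T[:3,3])).round(4))
im,cam=grab("top","t22");
for p,a in blobs(im,"orange",5): print(p,a,toplane(cam,p,zt)[0].round(4))
E
```

```text
or (np.float64(257.0), np.float64(132.5)) 586 [-0.0009  0.0065  0.063 ]
cap circ 0.06865578265872976 [-0.0009  0.0065  0.0028]
(np.float64(220.1), np.float64(165.3)) 7 [0.5411 0.0655 0.201 ]
(np.float64(345.3), np.float64(178.3)) 18 [ 0.5021 -0.2633  0.201 ]
(np.float64(256.0), np.float64(182.0)) 9 [ 0.4957 -0.0281  0.201 ]
(np.float64(222.9), np.float64(204.3)) 9 [0.4386 0.059  0.201 ]
(np.float64(334.8), np.float64(218.2)) 15 [ 0.3978 -0.2326  0.201 ]
```

The cap is centred on the tool within about 0.5 mm, with its lug at tool yaw + 90°. I need yaw 183.7° for the lugs to meet the gaps, so I'll move over the flask.

jog_arm([
  [0.1, 0, -1, 0, -0.03, 0, -1],
  [0.2, 0, -2.2, 0, -0.07, 0, -1],
  [0.4, 0, -3.7, 0, -0.12, 0, -1],
  [0.5, 0, -5.2, 0, -0.17, 0, -1],
  [0.6, 0.05, -6.7, 0, -0.22, 0, -1],
  [0.8, 0.1, -8.2, 0, -0.27, 0, -1],
  [0.9, 0.1, -9.6, 0, -0.32, 0, -1],
  [1, 0.1, -10.5, 0, -0.35, 0, -1],
  [1, 0.1, -10.8, 0, -0.358, 0, -1],
  [1, 0.1, -10.8, 0, -0.358, 0, -1],
])

```text
time: 46.0
eef_pos: [0.5052, 0.0401, 0.2049]
orientation: [-0.023, 0.023, -0.707, 0.707]
ft_force: [-0.7, 0.4, -1.3]
finger_gap: 0.0148
```

```bash
python3 - <<'E'
from geo import *
st();im,cam=grab("wrist","w23");im,cam=grab("scene","s23");cv2.imwrite("pics/s23c.png",cv2.resize(im[60:260,160:430],(800,592)))
go([.505,.0402,.140],183.7)
E
```

```text
t46.00 pos [0.5052 0.0401 0.2049] yaw -176.3 tilt [-1.e-03 -1.e-04 -1.e+00] gap 0.0148 F [-0.7  0.4 -1.3] j [-0.09  0.2  -0.13  1.25 -0.   -1.72]
inc [ 1.000e-03  2.173e+00 -3.000e-02] [-0.0002 -0.0011  0.0006]
```

View pics/w23.png

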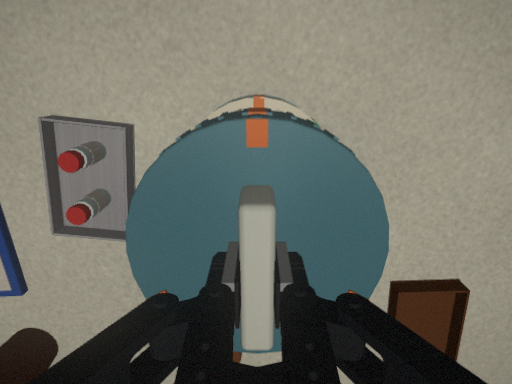

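View pics/s23c.png

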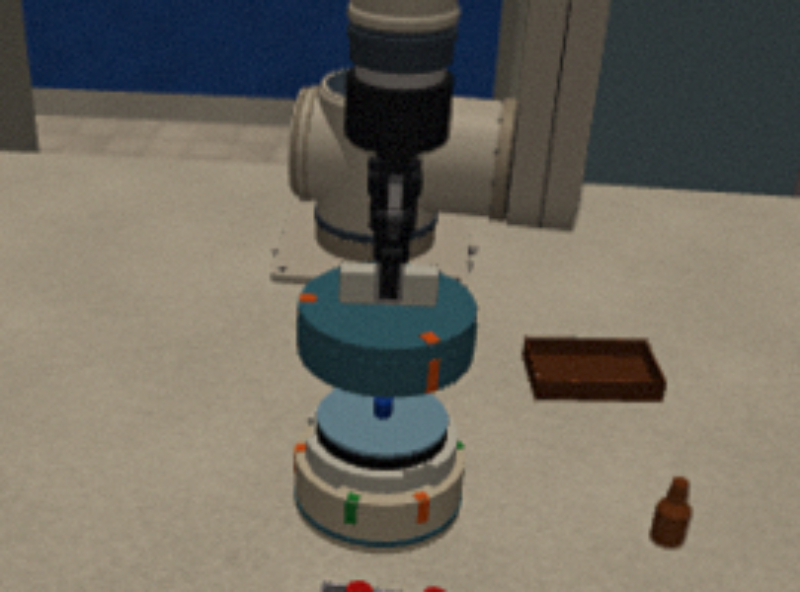

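The flask's orange mark (258,104) lines up with the cap's mark (257,130). I'll descend to just above the flange.

jog_arm([
  [0, 0.5, 0, 0, 0, 0, -1],
  [0, 1, -0.01, 0, 0, 0, -1],
  [0, 1.5, -0.01, 0, 0, 0, -1],
  [0, 2, -0.02, 0, 0, 0, -1],
  [0, 2.2, -0.02, 0, 0, 0, -1],
  [0, 2.35, -0.02, 0, 0, 0, -1],
  [0, 2.45, -0.02, 0, 0, 0, -1],
  [0, 2.5, -0.02, 0, 0, 0, -1],
  [0, 2.5, -0.02, 0, 0, 0, -1],
  [0, 2.5, -0.02, 0, 0, 0, -1],
])

```text
time: 47.35
eef_pos: [0.5054, 0.0406, 0.1307]
orientation: [-0.023, 0.023, -0.707, 0.707]
ft_force: [-0.2, 0.1, -1.0]
finger_gap: 0.0148
```

```bash
python3 - <<'E'
from geo import *
st();im,cam=grab("wrist","w24");im,cam=grab("scene","s24");cv2.imwrite("pics/s24c.png",cv2.resize(im[90:260,180:400],(776,600)))
go([.505,.0402,.1185],183.7)
E
```

```text
t47.35 pos [0.5054 0.0406 0.1307] yaw -176.3 tilt [ 4.e-04 -0.e+00 -1.e+00] gap 0.0148 F [-0.2  0.1 -1. ] j [-0.09  0.24 -0.27  1.06 -0.   -1.72]
inc [0.012 0.405 0.013] [-0.0001 -0.0002 -0.0003]
```

View pics/s24c.png

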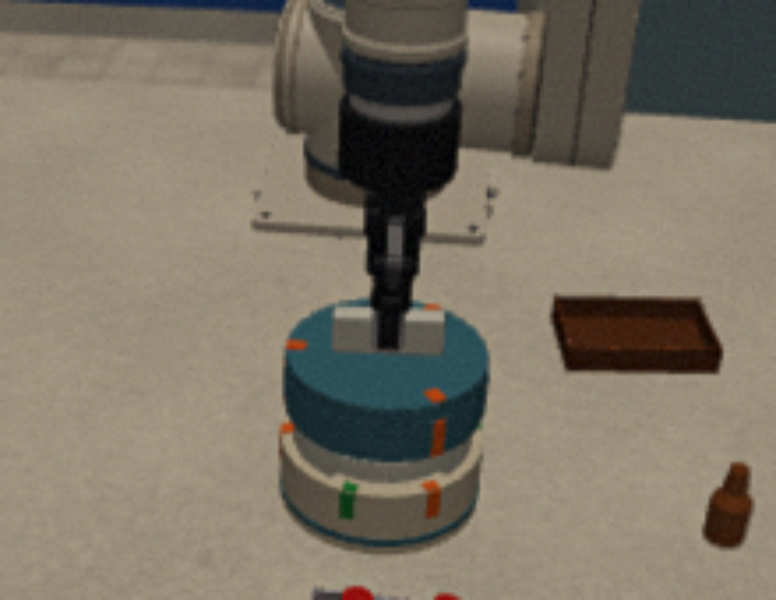

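jog_arm([
  [0.01, 0.05, 0, 0, 0, 0, -1],
  [0.01, 0.1, 0.01, 0, 0, 0, -1],
  [0.01, 0.16, 0.01, 0, 0, 0, -1],
  [0.01, 0.22, 0.01, 0, 0, 0, -1],
  [0.01, 0.28, 0.01, 0, 0, 0, -1],
  [0.01, 0.33, 0.01, 0, 0, 0, -1],
  [0.01, 0.37, 0.01, 0, 0, 0, -1],
  [0.01, 0.37, 0.01, 0, 0, 0, -1],
  [0.01, 0.37, 0.01, 0, 0, 0, -1],
  [0.01, 0.37, 0.01, 0, 0, 0, -1],
])

```text
time: 48.7
eef_pos: [0.505, 0.0403, 0.1194]
orientation: [0.023, -0.023, 0.707, -0.707]
ft_force: [0.2, -0.1, -1.1]
finger_gap: 0.0148
```

```bash
python3 - <<'E'
from geo import *
st()
go([.505,.0402,.1090],183.7)
E
```

```text
t48.70 pos [0.505  0.0403 0.1194] yaw -176.3 tilt [ 1.e-04  0.e+00 -1.e+00] gap 0.0148 F [ 0.2 -0.1 -1.1] j [-0.09  0.25 -0.29  1.03  0.   -1.72]
inc [0.    0.348 0.004] [ 0.     -0.0002 -0.0001]
```

No contact force at 69 mm, so the lugs are in the gaps (out of line they would rest at 74 mm). Now I'll press down.

jog_arm([
  [0, 0.06, 0, 0, 0, 0, -1],
  [0, 0.12, 0, 0, 0, 0, -1],
  [0, 0.18, 0, 0, 0, 0, -1],
  [0, 0.23, 0, 0, 0, 0, -1],
  [0, 0.28, 0, 0, 0, 0, -1],
  [0, 0.32, 0, 0, 0, 0, -1],
  [0, 0.34, 0, 0, 0, 0, -1],
  [0, 0.34, 0, 0, 0, 0, -1],
  [0, 0.34, 0, 0, 0, 0, -1],
  [0, 0.34, 0, 0, 0, 0, -1],
])

```text
time: 49.95
eef_pos: [0.5051, 0.0403, 0.1096]
orientation: [-0.023, 0.023, -0.707, 0.707]
ft_force: [-1.7, 0.7, 6.9]
finger_gap: 0.0148
```

```bash
python3 - <<'E'
from geo import *
st();im,cam=grab("scene","s25");cv2.imwrite("pics/s25c.png",cv2.resize(im[90:260,180:400],(776,600)))
E
```

```text
t49.95 pos [0.5051 0.0403 0.1096] yaw -176.3 tilt [ 7.e-04 -0.e+00 -1.e+00] gap 0.0148 F [-1.7  0.7  6.9] j [-0.09  0.25 -0.31  1.01  0.   -1.72]
```

View pics/s25c.png

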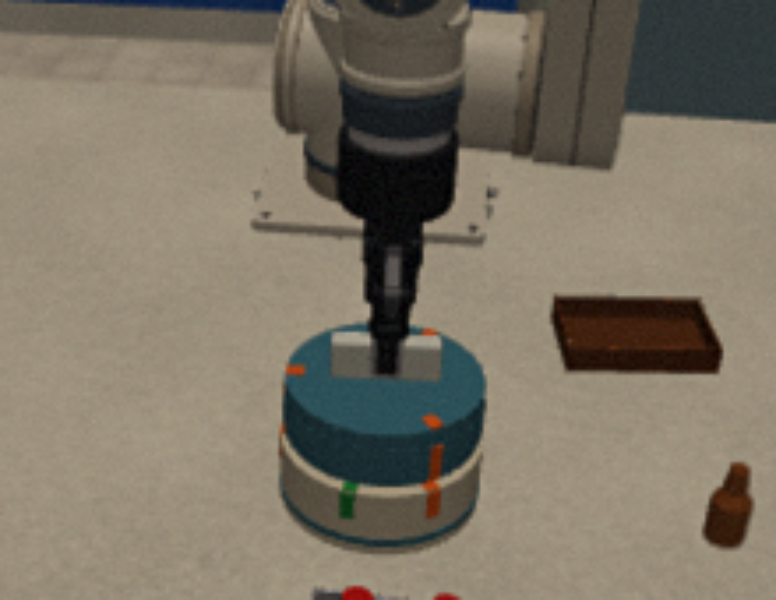

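jog_arm([
  [0, 0.01, 0, 0, 0, 0, -1],
  [0, 0.02, 0, 0, 0, 0, -1],
  [0, 0.025, 0, 0, 0, 0, -1],
  [0, 0.025, 0, 0, 0, 0, -1],
  [0, 0.025, 0, 0, 0, 0, -1],
  [0, 0.025, 0, 0, 0.02, 0, -1],
  [0, 0.025, 0, 0, 0.04, 0, -1],
  [0, 0.025, 0, 0, 0.06, 0, -1],
  [0, 0.025, 0, 0, 0.08, 0, -1],
  [0, 0.025, 0, 0, 0.1, 0, -1],
])

```text
time: 51.25
eef_pos: [0.5055, 0.0403, 0.109]
orientation: [0.012, -0.013, -0.707, 0.707]
ft_force: [-0.8, 0.2, 8.2]
finger_gap: 0.0151
```

```bash
python3 - <<'E'
from geo import *
st(); print(arm.get_state()["wrist_torque"].round(2))
E
```

```text
t51.25 pos [0.5055 0.0403 0.109 ] yaw 177.9 tilt [ 1.6e-03 -2.0e-04 -1.0e+00] gap 0.0151 F [-0.8  0.2  8.2] j [-0.09  0.25 -0.31  1.01 -0.   -1.62]
[-0.01  0.23  0.26]
```

jog_arm([
  [0, 0, 0, 0, 0.03, 0, -1],
  [0, 0, 0, 0, 0.06, 0, -1],
  [0, 0, 0, 0, 0.1, 0, -1],
  [0, 0, 0, 0, 0.14, 0, -1],
  [0, 0, 0, 0, 0.18, 0, -1],
  [0, 0, 0, 0, 0.22, 0, -1],
  [0, 0, 0, 0, 0.26, 0, -1],
  [0, 0, 0, 0, 0.3, 0, -1],
  [0, 0, 0, 0, 0.34, 0, -1],
  [0, 0, 0, 0, 0.37, 0, -1],
])

```text
time: 52.5
eef_pos: [0.5056, 0.0402, 0.1091]
orientation: [-0.142, 0.143, 0.693, -0.693]
ft_force: [-0.8, 0.4, 7.5]
finger_gap: 0.0149
```

```bash
python3 - <<'E'
from geo import *
st(); print(arm.get_state()["wrist_torque"].round(2));im,cam=grab("scene","s26");cv2.imwrite("pics/s26c.png",cv2.resize(im[90:260,180:400],(776,600)))
go([.505,.0402,.109],135.2)
E
```

```text
t52.50 pos [0.5056 0.0402 0.1091] yaw 156.7 tilt [ 1.7e-03 -2.0e-04 -1.0e+00] gap 0.0149 F [-0.8  0.4  7.5] j [-0.09  0.25 -0.31  1.01 -0.   -1.25]
[-0.02  0.03  0.16]
inc [0.018 0.003 0.01 ] [ 0.0009  0.374  -0.0016]
```

View pics/s26c.png

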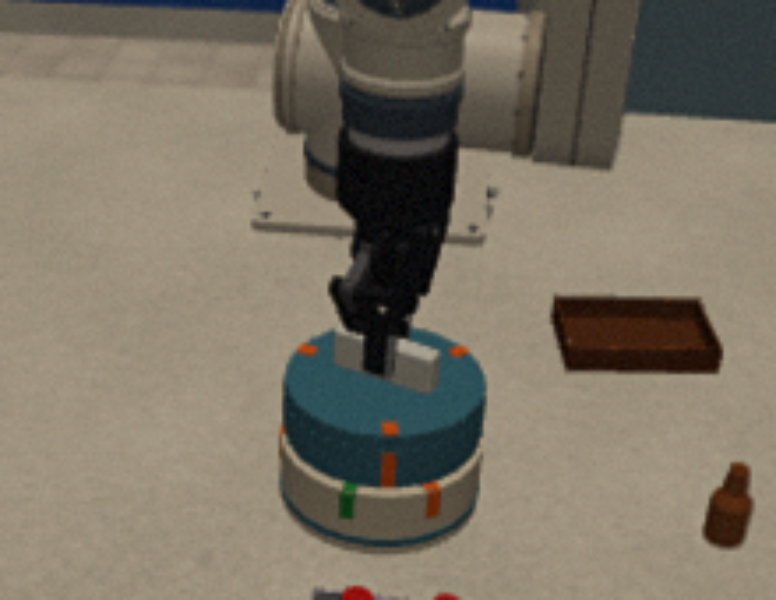

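The cap is turning: its mark is about halfway between orange and green, at (389,465). I'll turn the remaining 0.37 rad.

jog_arm([
  [0, 0, 0, 0, 0.03, 0, -1],
  [0, 0, 0, 0, 0.06, 0, -1],
  [0, 0, 0, 0, 0.1, 0, -1],
  [0, 0, 0, 0, 0.14, 0, -1],
  [0, 0, 0, 0, 0.18, 0, -1],
  [0, 0, 0, 0, 0.22, 0, -1],
  [0, 0, 0, 0, 0.27, 0, -1],
  [0, 0, 0, 0, 0.32, 0, -1],
  [0, 0, 0, 0, 0.36, 0, -1],
  [0, 0, 0, 0, 0.375, 0, -1],
])

```text
time: 53.8
eef_pos: [0.5056, 0.0402, 0.109]
orientation: [-0.269, 0.27, 0.654, -0.654]
ft_force: [-0.3, 0.6, 8.1]
finger_gap: 0.0151
```

```bash
python3 - <<'E'
from geo import *
st(); print(arm.get_state()["wrist_torque"].round(2));im,cam=grab("scene","s27");cv2.imwrite("pics/s27c.png",cv2.resize(im[90:260,180:400],(776,600)))
E
```

```text
t53.80 pos [0.5056 0.0402 0.109 ] yaw 135.2 tilt [ 1.7e-03 -3.0e-04 -1.0e+00] gap 0.0151 F [-0.3  0.6  8.1] j [-0.09  0.25 -0.31  1.01 -0.   -0.88]
[-0.01  0.07  0.19]
```

View pics/s27c.png

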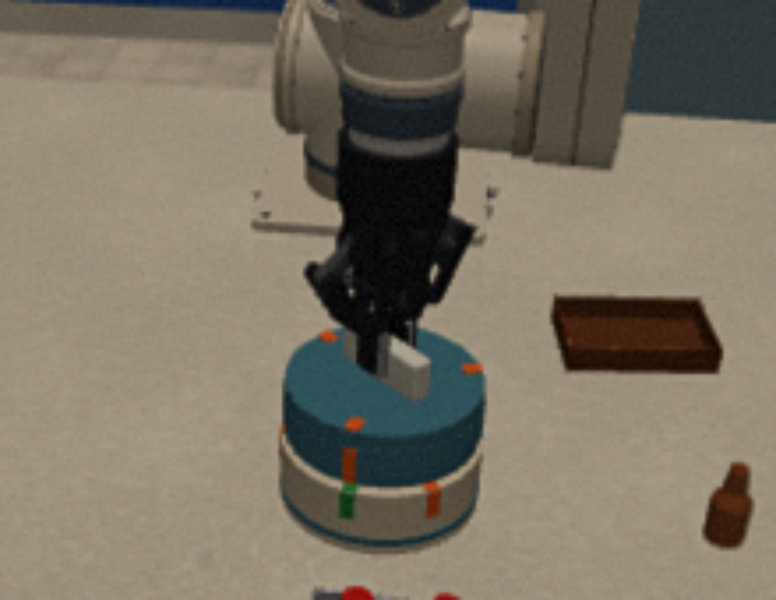

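The cap's mark at (350,465) is over the green mark at (348,500). I'll let it spring up, then open and back off.

jog_arm([
  [0, -0.04, 0, 0, 0, 0, -1],
  [0, -0.08, 0, 0, 0, 0, -1],
  [0, -0.12, 0, 0, 0, 0, -1],
  [0, -0.16, 0, 0, 0, 0, -1],
  [0, -0.17, 0, 0, 0, 0, -1],
  [0, -0.17, 0, 0, 0, 0, -1],
  [0, -0.17, 0, 0, 0, 0, -0.4],
  [0, -0.17, 0, 0, 0, 0, -0.2],
  [0, -0.17, 0, 0, 0, 0, -0.2],
  [0, -0.17, 0, 0, 0, 0, -0.2],
])

```text
time: 55.1
eef_pos: [0.5048, 0.0403, 0.1133]
orientation: [0.269, -0.269, -0.654, 0.654]
ft_force: [0.4, -0.2, 0.4]
finger_gap: 0.0343
```

jog_arm([
  [0, -0.3, 0, 0, 0, 0, -0.2],
  [0, -0.8, 0, 0, 0, 0, -0.2],
  [0, -1.6, 0, 0, 0, 0, -0.2],
  [0, -2.6, 0, 0, 0, 0, -0.2],
  [0, -3.3, 0, 0, 0, 0, -0.2],
  [0, -3.5, 0, 0, 0, 0, -0.2],
  [0, -3.5, 0, 0, 0, 0, -0.2],
  [0, -3.5, 0, 0, 0, 0, -0.2],
  [0, -3.5, 0, 0, 0, 0, -0.2],
  [0, -3.5, 0, 0, 0, 0, -0.2],
])

```text
time: 56.35
eef_pos: [0.5048, 0.0403, 0.2181]
orientation: [0.269, -0.269, -0.654, 0.654]
ft_force: [0.4, -0.4, 0.4]
finger_gap: 0.0343
```

```bash
python3 - <<'E'
from geo import *
st();im,cam=grab("scene","s28");cv2.imwrite("pics/s28c.png",cv2.resize(im[90:260,180:400],(776,600)))
iw,_=grab("wrist","w28")
for p,a in blobs(im,"orange",5,roi=(240,150,330,270)): print(p,a)
E
```

```text
t56.35 pos [0.5048 0.0403 0.2181] yaw 135.3 tilt [-8.e-04  1.e-04 -1.e+00] gap 0.0343 F [ 0.4 -0.4  0.4] j [-0.09  0.19 -0.1   1.28 -0.   -0.88]
(np.float64(272.3), np.float64(182.9)) 13
(np.float64(313.8), np.float64(192.0)) 16
(np.float64(280.0), np.float64(207.6)) 16
(np.float64(259.6), np.float64(211.2)) 5
(np.float64(302.0), np.float64(227.4)) 17
```

View pics/s28c.png

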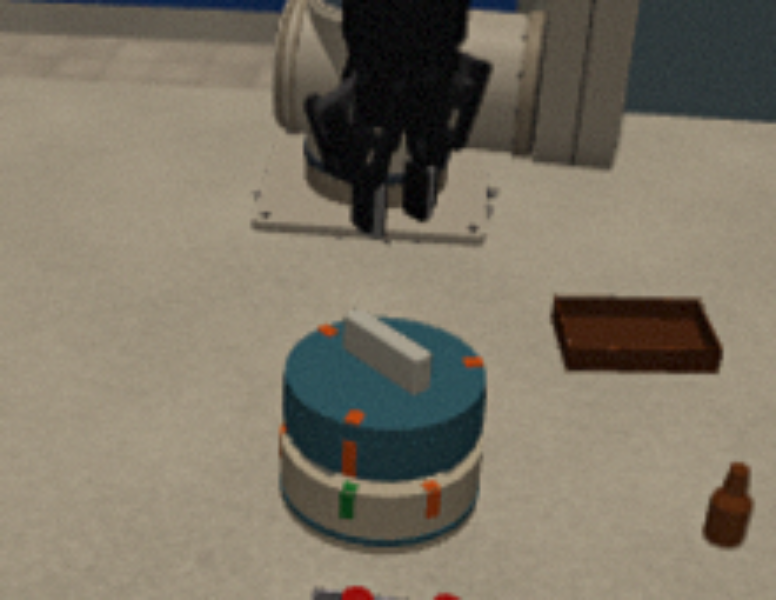

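View pics/w28.png

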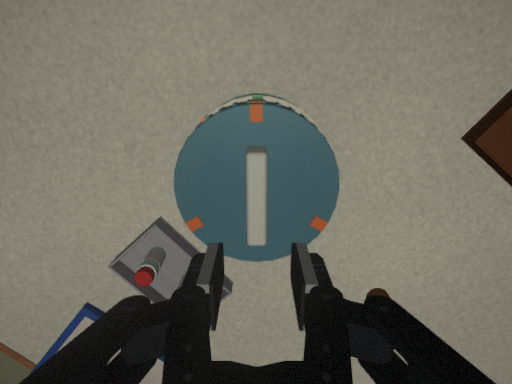

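The cap stays with its mark over the green. I'll move clear, then check its height and the rest of the scene.

jog_arm([
  [0, -0.3, 0.8, 0, 0, 0, 0],
  [0, -0.6, 1.6, 0, 0, 0, 0],
  [0, -0.8, 2.6, 0, 0, 0, 0],
  [0, -1, 3.6, 0, 0, 0, 0],
  [0, -1, 4.4, 0, 0, 0, 0],
  [0, -1, 5, 0, 0, 0, 0],
  [0, -1, 5, 0, 0, 0, 0],
  [0, -1, 5, 0, 0, 0, 0],
  [0, -1, 5, 0, 0, 0, 0],
  [0, -1, 5, 0, 0, 0, 0],
])

```text
time: 57.7
eef_pos: [0.3997, -0.0659, 0.2484]
orientation: [-0.269, 0.269, 0.654, -0.654]
ft_force: [-0.1, 0.2, -0.2]
finger_gap: 0.0426
```

```bash
python3 - <<'E'
from geo import *
st();im,cam=grab("top","t29");im2,cam2=grab("scene","s29")
a=blobs(im,"orange",5,roi=(190,140,280,240));b=blobs(im2,"orange",5,roi=(240,150,330,270));print(a,b)
for p,_ in a:
  for q,_ in b:
    x,e=tri(cam,p,cam2,q)
    if e<.003: print(p,q,x.round(4),round(e,4))
for p,A in blobs(im,"red",6): print(p,A,toplane(cam,p,.053)[0].round(3))
cv2.imwrite("pics/t29c.png",cv2.resize(im[90:290,120:400],(800,571)))
E
```

```text
t57.70 pos [ 0.3997 -0.0659  0.2484] yaw 135.3 tilt [-2.e-04  2.e-04 -1.e+00] gap 0.0426 F [-0.1  0.2 -0.2] j [-0.37  0.   -0.24  1.33  0.   -1.16]
[((np.float64(237.2), np.float64(160.4)), 13), ((np.float64(210.5), np.float64(187.6)), 13), ((np.float64(247.5), np.float64(196.8)), 13)] [((np.float64(272.5), np.float64(183.0)), 12), ((np.float64(313.8), np.float64(192.0)), 16), ((np.float64(280.0), np.float64(207.6)), 16), ((np.float64(259.6), np.float64(211.2)), 5), ((np.float64(301.7), np.float64(227.3)), 17)]
(np.float64(237.2), np.float64(160.4)) (np.float64(280.0), np.float64(207.6)) [0.5666 0.0243 0.109 ] 0.0007
(np.float64(210.5), np.float64(187.6)) (np.float64(313.8), np.float64(192.0)) [0.49   0.1011 0.1093] 0.0005
(np.float64(247.5), np.float64(196.8)) (np.float64(272.5), np.float64(183.0)) [ 0.4624 -0.0038  0.1091] 0.001
(np.float64(215.2), np.float64(125.5)) 28 [0.682 0.093 0.053]
(np.float64(233.3), np.float64(124.7)) 31 [0.683 0.038 0.053]
(np.float64(445.0), np.float64(210.4)) 77 [ 0.415 -0.603  0.053]
```

View pics/t29c.png

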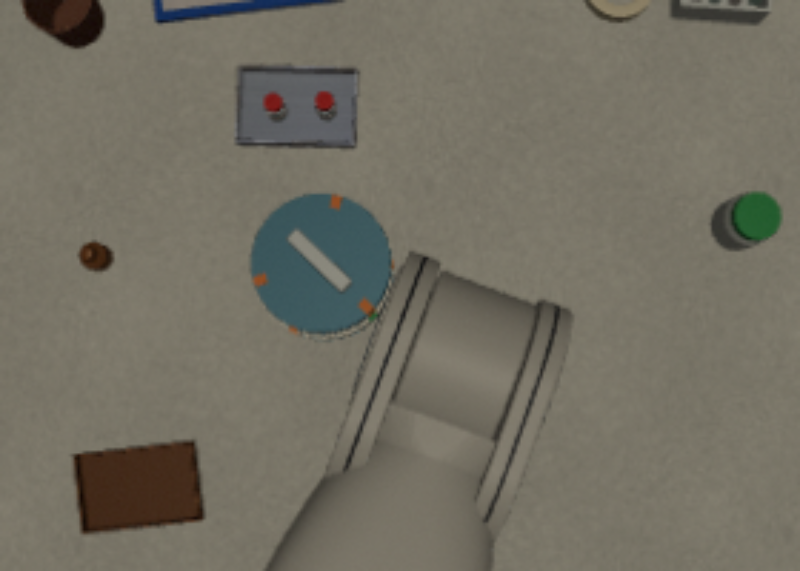

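View pics/s29.png

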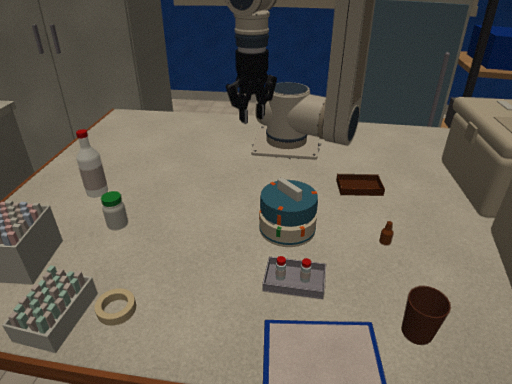

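Cap marks sit at z 0.109, against 0.045 when the cap stood on the counter. That puts the cap 64 mm up, level, at −14.7° (48° clockwise of the gap), which is the locked state. Both reds stand in the tray, the dropper and jar haven't moved, and no blue vial is left outside.

```bash
python3 -c "
from workcell import arm
print(arm.sign_off())"
```

```text
the job is handed in; nothing more can be done
None
```

The flask is packed and locked, and the job was handed in at about 58 s of the 210 s allowed.

**What I did:** I stood both blue-topped vials in the flask (only two were in the scene) and both red-topped vials in the steel tray. I then seated the disc knob-up on the rim. Last, I set the cap with its lugs in the gaps, pressed it down about 9 mm at roughly 8 N, turned it 48° clockwise and let go.

**Last checks:**
- **Cap:** after release it stayed level, its origin about 64 mm above the flask's underside, with its lug mark over the green mark. That is the locked height.
- **Other items:** both reds stand in the tray, no blue vial is left on the counter, and the dropper and jar are where they were.
- **Disagreements:** the wrist and fixed cameras differed by 2–3 mm in places, within what the fits allow. No check failed.
- **Not checked:** the seal reading isn't available, so the lock is judged from camera measurements only. I did not pull on the cap to test it.

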